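# Clip the lid onto the terminal box

## Robot

A 6-joint arm with a two-finger parallel gripper is mounted at the origin on the work surface. World frame = base frame: x ahead of the robot, y to its left, z up, the work surface at z = 0. Lengths are in m, angles in rad, forces in N, time in s.
With the tool pointing down it reaches from about 0.3 to 0.75 m from the base axis. Payload 8.5 kg.
Tool frame: the origin (TCP) lies between the finger pads; the fingertips stand 8 mm ahead of it and the grasp point (between the pads) lies 11 mm behind it; y points along the fingers, x is the direction in which the jaws open and shut, and the axes are right-handed (so a half turn about y gives the same grasp; the last joint's range is limited). The gripper opens to 85 mm and grips with 20 to 120 N. Pads are 22 mm wide; open, the fingers measure 114 mm over their backs; the gripper's body (76 mm by 85 mm) begins 54 mm behind the grasp point. The pads swing forward as they close: fully open they stand 13 mm farther back than shut.
Start: joints at [0.991, 0.381, 1.297, -0, 1.464, -0.215], TCP at [0.196, 0.514, 0.201] pointing down, gripper open.
Joint ranges: [-3.11, 3.11], [-0.89, 2.33], [0.22, 2.48], [-1.42, 4.56], [0.17, 2.85], [-2.88, 2.88]. Speed limits (rad/s): [2.39, 2.39, 3.14, 3.14, 3.14, 3.14].

## Interface

Orientations are given as a rotation vector (axis times angle).
In Python, from cell import ctrl, camera, outline_of gives the robot as it stands. The module is installed in compiled form; this text tells all that it offers.
- The arm moves only by the tool arm_command, never from a script. Its argument "increments" is a list of rows, each a list of 7 numbers: the shift along the tool's x, y, z in mm, then the turn, a rotation vector about the tool's x, y, z in rad, then the finger opening in mm, from 0 to 85.4. In form: [[dx, dy, dz, wx, wy, wz, jaw], ...]. A call has 1 to 20 rows; each row is the pose to reach, as a shift and turn from the pose measured when the call began, along the tool's axes at that moment; what a row does not reach only later rows make up. A row lasts 1/12 s, in which the tool goes at most 41.7 mm and 7.16 degrees, less where a joint would pass 70% of its speed; a pose out of reach is approached as far as the arm can. A call with a gripper value outside its range is refused whole. The fingers move at their own pace and stop on an object; "force" is the grip in N (left out, the last holds). Time passes only in rows, so rows that repeat a pose let the fingers close. It gives the time, the measured TCP pose, the force and the opening at its end, in the units of the state.
- ctrl.observe(): the state, without advancing time (a new reading comes with each control period).
- camera(name): name is "side" or "top" or "wrist"; returns a dict with "frame" (420x560x3 uint8, red, green, blue), "mtx" (3x3 intrinsics, pixels), "extrinsics" (4x4, takes a point from camera to world coordinates); the wrist camera has in their place "T_tool_cam" (4x4, takes a point from camera to tool coordinates, whose origin is the TCP and whose axes are the tool frame's). Camera axes: x right, y up, looking along -z (the intrinsics and any distortion apply to the point x, -y, -z); pixel columns grow to the right and rows downward; lengths in m; the calibration is good to about 2 mm. The wrist camera is an equidistant fisheye: a pixel r from the principal point sees the ray r / f radians off the axis. A picture is of the moment at which its call begins: read the wrist's pose just before it. There is no depth.
- ctrl.job_done(): hands the job in, once; it reports no verdict.
Trained networks look in a picture, given as the dict that the camera call returned (one of the last four; its "shot" number tells which), for a name from the list of things; names that differ only in an ending like _2 or _b are one class to them, and where a whole thing is asked for, a point or a joint stands for the part that bears it (a point fixed in the world has none). Each returns a list of dicts, best first, with "p" (0 to 1); they miss things now and then, are a little off and sometimes report something else, mostly with a low value. They report only what shows in the picture. A call takes as long as a camera call. They do not tell look-alikes from the thing itself.
- outline_of(picture, name): "region" (420x560 bool, what is visible of it) and "bbox" ([centre column, centre row, width, height] in pixels, round what is visible of it).
The state is a dict: "time": time; "joint_positions": joint angles; "qvel": joint speeds; "joint_efforts": joint torques, N m; "eef_pos": TCP position; "orientation": TCP orientation; "force": force on the tool from outside, world axes, zero at the start; "ft_torque": the same for the moment, N m; "width": finger opening in m.
Only numpy, scipy, OpenCV 4.12 (cv2) and the standard library are available. Lean on these libraries where they do the work, as an engineer would, in place of code of your own. Each camera call takes 0.05 s, during which the arm holds its last target.

## Task

Put the blue lid on the clear box of copper terminals so that it sits flat on the rim, then fold its four orange clip flaps down around the rim until each one snaps home over its catch and stays shut. Press each flap by feel, firmly enough to snap it but never with more than 30 N, which would crack the plastic. Leave the carton, wrench, plug gauge and oil can where they are.

Things in the scene. Friction and masses are not known exactly. Their poses are not given: they have to be found in the camera images.
- box: Clear plastic parts box full of copper terminals, open on top, in a nest screwed to the bench: it cannot move. Origin: centre of its underside, on the bench; z up. Walls 104 (x) by 144 (y) mm outside; rim 116 by 156 mm, its top face 80 mm up; mouth 98 (x) by 138 (y) mm. On each side a springy catch ridge stands 10 mm out of the wall, 55 mm up. Blue nest frame 113 x 154 mm, 14 mm high.
- box_rim (a point): Centre of the box's mouth at the height of the rim's top face (80 mm above the box's origin); axes as the box.
- lid: Blue lid, 0.2 to 0.35 kg, right way up. Origin: centre of its plug's underside; x along its short side, z up. Plate 127 (x) by 167 (y) mm, 10 to 15 mm above the origin. Plug 96 by 136 mm, 10 mm deep, rounded below: 1 mm of play a side in the mouth. Seated, its origin is 70 mm above the box's, x axes parallel (half a turn is as good). Flaps: front at -x, back +x, left +y, right -y.
- lid_handle (a point): Centre of the lid's handle bar, 38 mm above the lid's origin, 23 mm above the plate. The bar runs along the lid's y: 84 mm long, 16 mm thick (x), 14 mm high, on two posts 12 mm thick whose centres stand 68 mm apart; the space under it between the posts is free.
- flap_front (a joint): Orange flap on the lid's -x side: hinge line 65 mm from the lid's centre, 12.5 mm above its origin; 70 mm wide, 37 mm long, 3 mm thick. 0 = hanging down, shut (hard stop); 1.57 = level, outward; more = raised. A weak spring (2 N at the tip) reopens it past 1.2. Pressed in near its tip it meets the catch near 0.2, snaps 3 to 5 mm short of shut at 7 to 20 N, then the force drops.
- tip_front (a point): On the middle of the front flap's outer face, 33 mm from its hinge line: where to press. The point's x axis is that face's outward normal.
- flap_back (a joint): Orange flap on the lid's +x side: hinge line 65 mm from the lid's centre, 12.5 mm above its origin; 70 mm wide, 37 mm long, 3 mm thick. 0 = hanging down, shut (hard stop); 1.57 = level, outward; more = raised. A weak spring (2 N at the tip) reopens it past 1.2. Pressed in near its tip it meets the catch near 0.2, snaps 3 to 5 mm short of shut at 7 to 20 N, then the force drops.
- tip_back (a point): On the middle of the back flap's outer face, 33 mm from its hinge line: where to press. The point's x axis is that face's outward normal.
- flap_left (a joint): Orange flap on the lid's +y side: hinge line 85 mm from the lid's centre, 12.5 mm above its origin; 50 mm wide, 37 mm long, 3 mm thick. 0 = hanging down, shut (hard stop); 1.57 = level, outward; more = raised. A weak spring (2 N at the tip) reopens it past 1.2. Pressed in near its tip it meets the catch near 0.2, snaps 3 to 5 mm short of shut at 7 to 20 N, then the force drops.
- tip_left (a point): On the middle of the left flap's outer face, 33 mm from its hinge line: where to press. The point's x axis is that face's outward normal.
- flap_right (a joint): Orange flap on the lid's -y side: hinge line 85 mm from the lid's centre, 12.5 mm above its origin; 50 mm wide, 37 mm long, 3 mm thick. 0 = hanging down, shut (hard stop); 1.57 = level, outward; more = raised. A weak spring (2 N at the tip) reopens it past 1.2. Pressed in near its tip it meets the catch near 0.2, snaps 3 to 5 mm short of shut at 7 to 20 N, then the force drops.
- tip_right (a point): On the middle of the right flap's outer face, 33 mm from its hinge line: where to press. The point's x axis is that face's outward normal.
- carton: Open cardboard carton of copper wires, 90 x 130 x 45 mm, loose bystander; origin at the centre of its underside.
- wrench: Steel wrench, 170 mm long, lying on the bench, loose bystander.
- plug_gauge: Steel plug gauge, 28 mm across and 85 mm tall, standing, loose bystander; origin at the centre of its underside.
- oil_can: Red can, 60 mm across and 100 mm tall, standing, loose bystander; origin at the centre of its underside.
Not all that is in view belongs to the job. There is more than one size of the box; the job needs the larger. There is more than one size of the lid; the one meant has the size given above.

How it is judged:
By the outcome, as a careful person would: the job done as asked, in the order asked, and still so for the second after the job is handed in, with the robot touching nothing.
It also fails if it takes over 67 s, if anything falls off the work surface, if the arm or the gripper's body presses on something with over 40 N, if the wrist force passes 120 N, or if a joint passes its speed limit or range.

## Working session

There is one attempt and no reset: what is moved stays moved. The work goes in short steps, Python scripts to look and compute and a tool call to move; the robot and the scene stay as the last step left them, time stands still between calls to the robot, and variables do not carry over. Pictures are saved under pics/ and viewed, and the job is handed in when it is done.

Besides the shell and the picture viewer there is one more tool, called as name(argument=value, ...) on one line, values as JSON. arm_command: Moves the arm, as the interface text tells. Its arguments: {"type":"object","properties":{"increments":{"type":"array","items":{"type":"array","items":{"type":"number"}}},"force":{"type":"number"}},"required":["increments"]}

```bash
mkdir -p pics; cat > h.py <<'E'
import numpy as np, cv2
from cell import ctrl, camera, outline_of
from scipy.spatial.transform import Rotation as R
def save(p,n,s=1.4):
    im=cv2.cvtColor(p["frame"],cv2.COLOR_RGB2BGR); cv2.imwrite(f"pics/{n}.png",cv2.resize(im,None,fx=s,fy=s,interpolation=cv2.INTER_CUBIC))
def ray(p,u,v):
    K=p["mtx"];T=p["extrinsics"]
    d=np.array([(u-K[0,2])/K[0,0],-(v-K[1,2])/K[1,1],-1.]);return T[:3,3],T[:3,:3]@d
def atz(p,u,v,z):
    o,d=ray(p,u,v);return o+d*(z-o[2])/d[2]
def proj(p,X):
    T=p["extrinsics"];c=(np.asarray(X)-T[:3,3])@T[:3,:3];K=p["mtx"]
    return np.stack([K[0,0]*c[...,0]/-c[...,2]+K[0,2],K[1,1]*-c[...,1]/-c[...,2]+K[1,2]],-1)
E
python3 - <<'E'
from h import *
np.set_printoptions(precision=4,suppress=True)
s=ctrl.observe();print(s)
for n in("top","side"):
    p=camera(n);save(p,n+"0");print(n,p.keys());print(p["mtx"],p["extrinsics"])
    for k in("box","lid","lid_handle","flap_front"):
        for r in outline_of(p,k):print(k,r["p"],r["bbox"])
E
```

```text
{'time': 0.0, 'joint_positions': array([ 0.9907,  0.3812,  1.2982,  0.    ,  1.4636, -0.2153]), 'qvel': array([-0.0004, -0.0001,  0.0012, -0.0007, -0.0012,  0.001 ]), 'joint_efforts': array([ -0.0003, -44.8457, -23.1289,  -0.0002,   0.0047,  -0.    ]), 'eef_pos': array([0.196 , 0.5135, 0.2001]), 'orientation': array([-1.3605, -0.9354,  0.9376]), 'force': array([-0.4479,  0.0085, -0.138 ]), 'ft_torque': array([-0.0114, -0.0121,  0.0293]), 'width': 0.08505871793481797}
top dict_keys(['frame', 'mtx', 'extrinsics', 'shot'])
[[528.2489   0.     280.0287]
 [  0.     528.2489 216.7457]
 [  0.       0.       1.    ]] [[ 0.0045  0.9882 -0.1529  0.3818]
 [-0.9999  0.0022 -0.0157  0.0108]
 [-0.0152  0.153   0.9881  1.3554]
 [ 0.      0.      0.      1.    ]]
box 0.64 [398.4, 141.6, 61.3, 52.7]
box 0.62 [349.8, 231.7, 77.1, 63.9]
box 0.36 [303.6, 147.1, 61.9, 46.6]
lid 0.7 [241.8, 244.4, 88.3, 81.0]
lid 0.56 [164.2, 298.5, 60.5, 57.2]
lid_handle 0.92 [241.6, 245.6, 92.4, 74.1]
lid_handle 0.73 [164.2, 298.2, 58.6, 58.5]
flap_front 0.8 [243.9, 275.4, 32.1, 17.5]
side dict_keys(['frame', 'mtx', 'extrinsics', 'shot'])
[[498.3626   0.     288.982 ]
 [  0.     498.3626 215.6014]
 [  0.       0.       1.    ]] [[ 0.9267  0.2395 -0.2896  0.2223]
 [-0.3755  0.6242 -0.6852 -0.8612]
 [ 0.0166  0.7437  0.6683  0.9442]
 [ 0.      0.      0.      1.    ]]
box 0.91 [409.4, 295.6, 59.1, 61.5]
box 0.6 [301.8, 284.2, 81.4, 84.6]
lid 0.73 [183.4, 187.0, 39.6, 32.6]
lid 0.61 [244.9, 216.2, 73.5, 58.0]
lid_handle 0.96 [182.5, 187.1, 44.0, 35.8]
lid_handle 0.7 [247.6, 216.9, 75.1, 55.4]
flap_front 0.61 [220.9, 225.3, 21.3, 22.2]
```

View pics/top0.png

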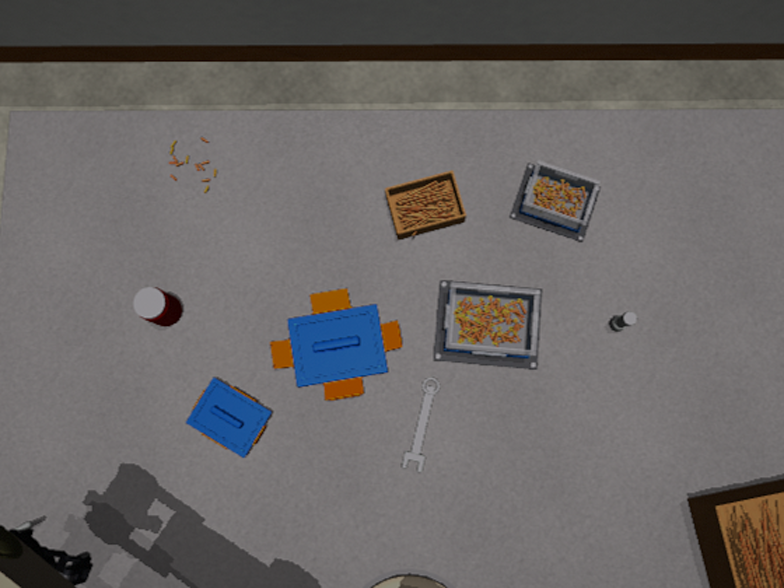

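View pics/side0.png

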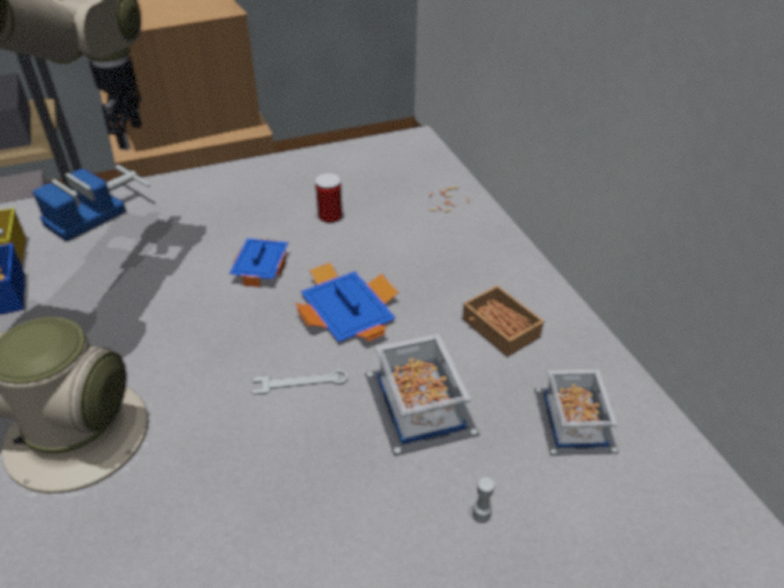

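```bash
python3 - <<'E'
from h import *
print(R.from_rotvec([-1.3605, -0.9354,  0.9376]).as_matrix().round(3))
p=camera("top")
for n,(x,y,w,h) in dict(lid=(170,195,140,100),box=(300,185,100,100)).items():
    c=p["frame"][y:y+h,x:x+w];cv2.imwrite(f"pics/c_{n}.png",cv2.resize(cv2.cvtColor(c,cv2.COLOR_RGB2BGR),None,fx=5.5,fy=5.5,interpolation=cv2.INTER_CUBIC))
p=camera("side")
x,y,w,h=190,170,160,110
c=p["frame"][y:y+h,x:x+w];cv2.imwrite("pics/c_side.png",cv2.resize(cv2.cvtColor(c,cv2.COLOR_RGB2BGR),None,fx=5,fy=5,interpolation=cv2.INTER_CUBIC))
E
```

```text
[[ 0.357 -0.001 -0.934]
 [ 0.934 -0.001  0.357]
 [-0.001 -1.     0.   ]]
```

View pics/c_lid.png

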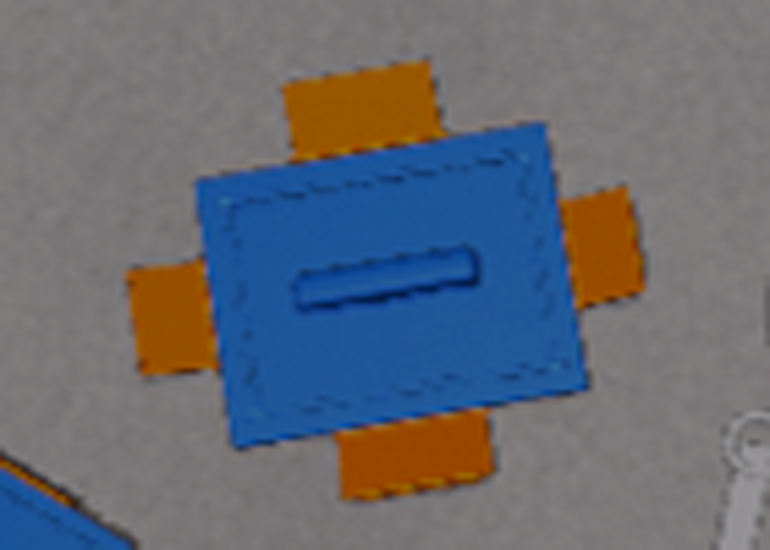

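View pics/c_box.png

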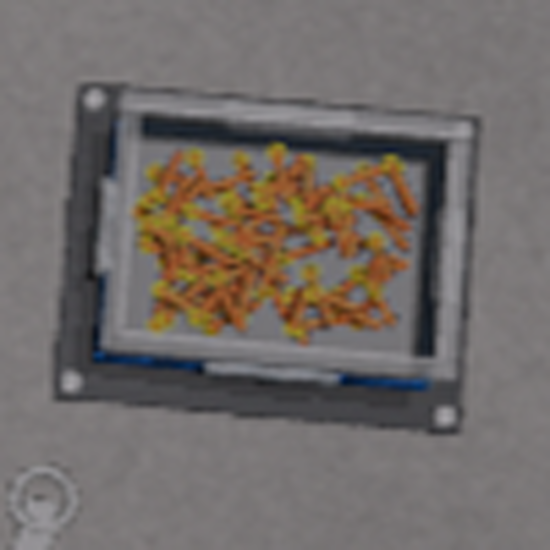

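View pics/c_side.png

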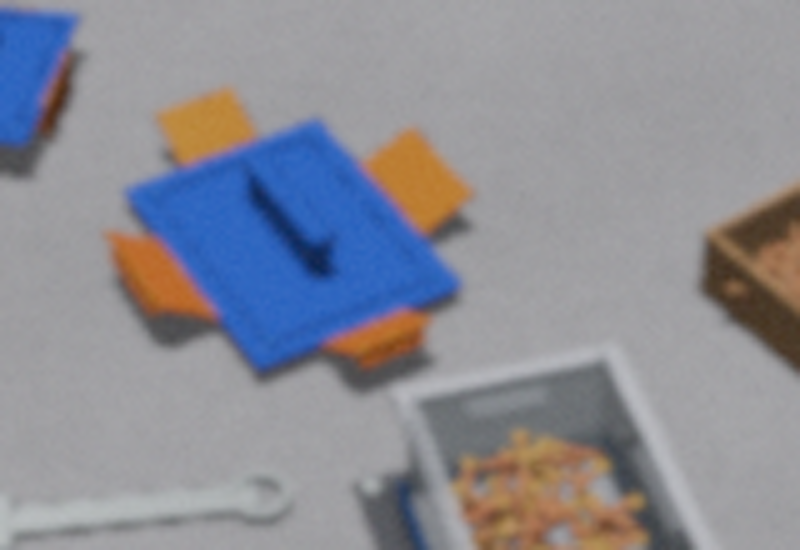

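```bash
cat >> h.py <<'E'
from scipy.optimize import least_squares
def rect(cx,cy,th,sx,sy,z):
    c,s=np.cos(th),np.sin(th)
    P=np.array([[sx,sy],[sx,-sy],[-sx,-sy],[-sx,sy]])/2
    return np.c_[cx+c*P[:,0]-s*P[:,1],cy+s*P[:,0]+c*P[:,1],np.full(4,z)]
E
python3 - <<'E'
from h import *
np.set_printoptions(precision=4,suppress=True)
t=camera("top");s=camera("side")
def bluemask(p,sel):
    hsv=cv2.cvtColor(p["frame"],cv2.COLOR_RGB2HSV)
    m=((hsv[...,0]>100)&(hsv[...,0]<125)&(hsv[...,1]>120)).astype(np.uint8)
    n,l,st,ce=cv2.connectedComponentsWithStats(cv2.morphologyEx(m,cv2.MORPH_CLOSE,np.ones((3,3))))
    i=l[sel[1],sel[0]] 
    mm=(l==i).astype(np.uint8);print(st[i]);return mm
def fit(p,m,n):
    k=cv2.findContours(m,cv2.RETR_EXTERNAL,cv2.CHAIN_APPROX_NONE)[0];k=max(k,key=cv2.contourArea)
    h=cv2.convexHull(k)[:,0].astype(float)
    q=cv2.boxPoints(cv2.minAreaRect(k));return k,h,q
for p,sel,n in((t,(230,235),"top"),(s,(240,215),"side")):
    m=bluemask(p,sel)
    k,h,q=fit(p,m,n)
    # soft silhouette fit: render rect vs mask with pose
    pl=[]
    k=k[:,0].astype(float)
    def res(x,z=0.015):
        c=proj(p,rect(*x,.127,.167,z)).astype(np.float32)
        return np.array([cv2.pointPolygonTest(c.reshape(-1,1,2),(a,b),True) for a,b in k])-0.5*0
    c0=atz(p,*k.mean(0),.015)
    r=least_squares(res,[c0[0],c0[1],0.17 ],loss="soft_l1",f_scale=1,diff_step=1e-4)
    print(n,"lid",r.x,np.sqrt((r.fun**2).mean()))
    print(proj(p,rect(*r.x,.127,.167,.015)))
E
```

```text
[ 206  217   71   60 3181]
top lid [0.513  0.1327 0.1695] 0.8592119799285212
[[204.5108 227.2355]
 [268.7248 216.5235]
 [276.796  265.3948]
 [211.6561 276.3262]]
[ 216  195   66   49 1759]
side lid [0.5153 0.1268 0.1712] 1.1460765984751022
[[253.1364 193.2346]
 [282.7668 226.7511]
 [241.3411 243.7904]
 [213.7088 207.7963]]
```

```bash
python3 - <<'E'
from h import *
np.set_printoptions(precision=4,suppress=True)
t=camera("top")
c=np.array([[122,88],[477,118],[458,380],[100,357]])/5.5+[300,185]
P=np.array([atz(t,*x,.08) for x in c]);print(P,P.mean(0),np.linalg.norm(np.diff(P,axis=0),axis=1))
def res(x): return (proj(t,rect(*x,.116,.156,.08))[[0,1,2,3]]-c).ravel()
r=least_squares(res,[P[:,0].mean(),P[:,1].mean(),0]);print(r.x,r.fun)
w=camera("wrist");print(w.keys(),w["mtx"],w["T_tool_cam"]);save(w,"w0")
E
```

```text
[[ 0.6184 -0.0721  0.08  ]
 [ 0.6052 -0.2295  0.08  ]
 [ 0.4886 -0.2182  0.08  ]
 [ 0.4982 -0.0615  0.08  ]] [ 0.5526 -0.1453  0.08  ] [0.158  0.1171 0.1569]
[ 0.5526 -0.1453 -0.0797] [ 0.0377  0.7369 -0.7424  0.396   0.1205  0.0352  0.5793 -1.1275]
dict_keys(['frame', 'mtx', 'T_tool_cam', 'shot']) [[325.1923   0.     282.6807]
 [  0.     325.1923 208.6671]
 [  0.       0.       1.    ]] [[ 1.     -0.0005 -0.0002  0.0002]
 [ 0.      0.328  -0.9447 -0.1732]
 [ 0.0005  0.9447  0.328   0.0849]
 [ 0.      0.      0.      1.    ]]
```

View pics/w0.png

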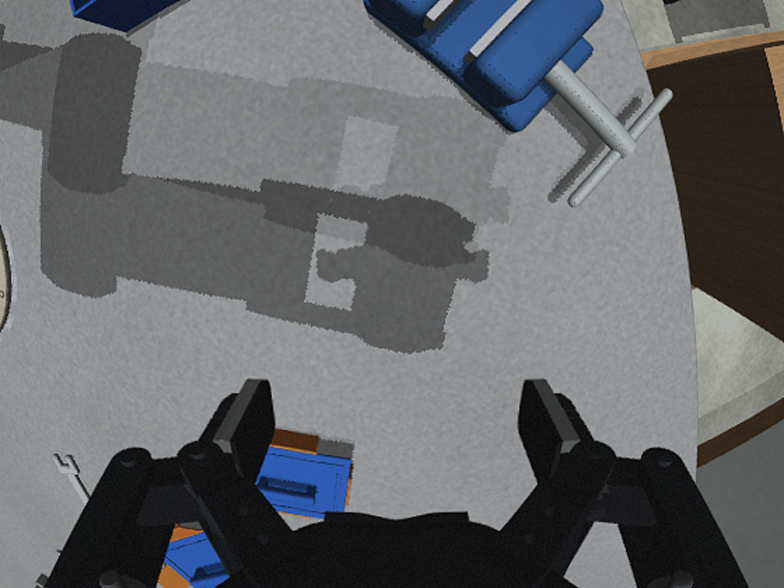

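```bash
cat >> h.py <<'E'
def Rdown(yaw,tilt=0,axis='z'):
    x=np.array([np.cos(yaw),np.sin(yaw),0]);y=np.array([0,0,-1.]);z=np.cross(x,y)
    return R.from_matrix(np.c_[x,y,z])
def inc(pos,Rt,Rref=None):
    """row (mm, rad) from current pose to target"""
    s=ctrl.observe();R0=R.from_rotvec(s["orientation"])
    d=R0.inv().apply(np.asarray(pos)-s["eef_pos"])*1000
    w=(R0.inv()*Rt).as_rotvec()
    return np.r_[d.round(1),w.round(4)]
def st():
    s=ctrl.observe();print("t",s["time"],"pos",s["eef_pos"].round(4),"yawx",R.from_rotvec(s["orientation"]).as_matrix().round(3).tolist(),"F",s["force"].round(2),"w",round(s["width"]*1000,1))
E
python3 -c "
from h import *
print(inc([.553,-.175,.26],Rdown(-.08)).tolist());st()"
```

```text
[-516.2, -59.2, -579.0, 0.0001, 1.2861, -0.0001]
t 0.8 pos [0.1962 0.5138 0.2007] yawx [[0.357, -0.0, -0.934], [0.934, -0.0, 0.357], [-0.0, -1.0, -0.0]] F [ 0.35 -0.06  0.22] w 85.6
```

arm_command(increments=[[-516,-59,-579,0,1.286,0,85],[-516,-59,-579,0,1.286,0,85],[-516,-59,-579,0,1.286,0,85],[-516,-59,-579,0,1.286,0,85],[-516,-59,-579,0,1.286,0,85],[-516,-59,-579,0,1.286,0,85],[-516,-59,-579,0,1.286,0,85],[-516,-59,-579,0,1.286,0,85],[-516,-59,-579,0,1.286,0,85],[-516,-59,-579,0,1.286,0,85],[-516,-59,-579,0,1.286,0,85],[-516,-59,-579,0,1.286,0,85],[-516,-59,-579,0,1.286,0,85],[-516,-59,-579,0,1.286,0,85],[-516,-59,-579,0,1.286,0,85],[-516,-59,-579,0,1.286,0,85],[-516,-59,-579,0,1.286,0,85],[-516,-59,-579,0,1.286,0,85],[-516,-59,-579,0,1.286,0,85],[-516,-59,-579,0,1.286,0,85]])

```text
time: 2.47
eef_pos: [0.5545, -0.1796, 0.2586]
orientation: [-1.57, 0.067, -0.066]
force: [-0.3, 0.8, -0.5]
width: 0.0848
```

```bash
cat >> h.py <<'E'
import pickle
def wshot(n):
    s=ctrl.observe();w=camera("wrist")
    T=np.eye(4);T[:3,:3]=R.from_rotvec(s["orientation"]).as_matrix();T[:3,3]=s["eef_pos"]
    w["W"]=T@w["T_tool_cam"];pickle.dump(w,open(f"pics/{n}.pkl","wb"));save(w,n);return w
def wproj(w,X):
    T=w["W"];c=(np.asarray(X)-T[:3,3])@T[:3,:3];K=w["mtx"]
    x,y,z=c[...,0],-c[...,1],-c[...,2];r=np.hypot(x,y);th=np.arctan2(r,z);k=th/np.maximum(r,1e-9)
    return np.stack([K[0,0]*x*k+K[0,2],K[1,1]*y*k+K[1,2]],-1)
def watz(w,u,v,z):
    K=w["mtx"];a=(u-K[0,2])/K[0,0];b=(v-K[1,2])/K[1,1];th=np.hypot(a,b)
    d=np.array([np.sin(th)*a/th,-np.sin(th)*b/th,-np.cos(th)]) if th>0 else np.array([0,0,-1.])
    T=w["W"];d=T[:3,:3]@d;return T[:3,3]+d*(z-T[2,3])/d[2]
E
python3 - <<'E'
from h import *
st()
w=wshot("wbox")
im=w["frame"].copy()
for dims,z in(((.116,.156),.08),((.098,.138),.08)):
    q=wproj(w,rect(.5526,-.1453,-.08,*dims,z));print(q.round(1).tolist())
u=cv2.resize(cv2.cvtColor(im,cv2.COLOR_RGB2BGR)[30:330,130:430],None,fx=2,fy=2,interpolation=cv2.INTER_CUBIC)
cv2.imwrite("pics/wbox_c.png",u)
E
```

```text
t 2.4667 pos [ 0.5545 -0.1796  0.2586] yawx [[0.996, -0.0, 0.084], [-0.084, -0.001, 0.996], [-0.0, -1.0, -0.001]] F [-0.29  0.84 -0.46] w 84.8
[[332.7, 75.7], [329.1, 213.9], [229.2, 214.2], [223.7, 76.5]]
[[324.3, 83.7], [321.7, 206.6], [236.4, 206.9], [232.2, 84.3]]
```

View pics/wbox_c.png

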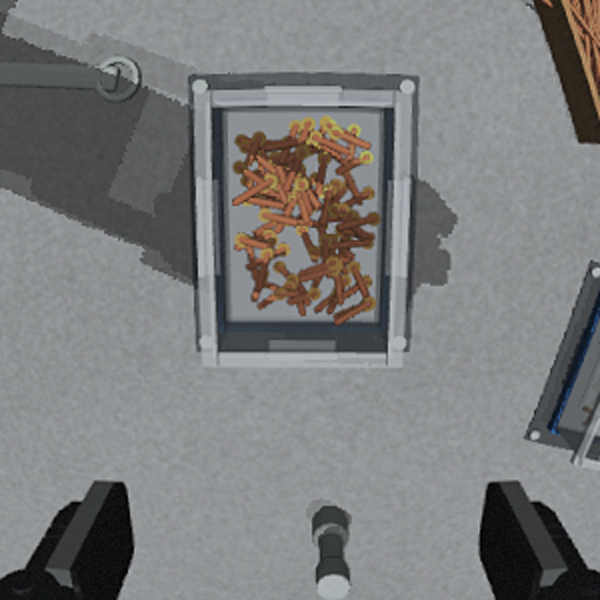

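```bash
python3 - <<'E'
from h import *
w=pickle.load(open("pics/wbox.pkl","rb"))
im=cv2.cvtColor(w["frame"],cv2.COLOR_RGB2BGR)[60:225,215:345]
im=cv2.convertScaleAbs(im,alpha=1.3)
cv2.imwrite("pics/wbox_t.png",cv2.resize(im[:80],None,fx=6,fy=6,interpolation=cv2.INTER_CUBIC))
cv2.imwrite("pics/wbox_b.png",cv2.resize(im[80:],None,fx=6,fy=6,interpolation=cv2.INTER_CUBIC))
E
```

```text
(no output)
```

View pics/wbox_t.png

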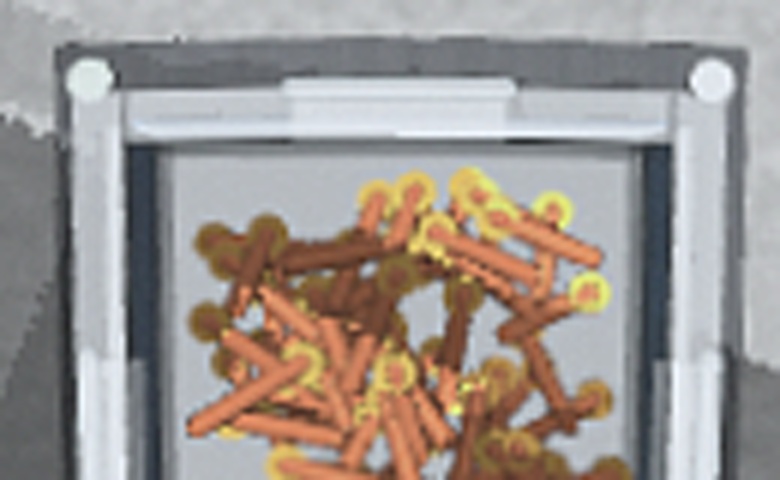

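View pics/wbox_b.png

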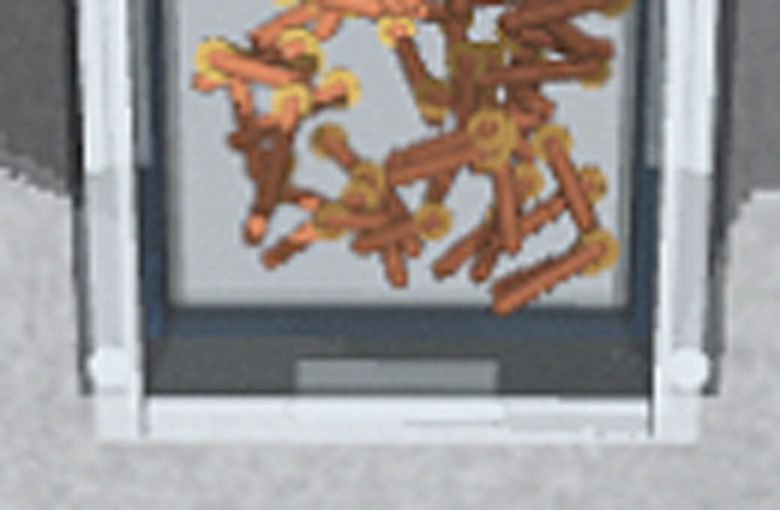

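```bash
python3 - <<'E'
from h import *
np.set_printoptions(precision=4,suppress=True)
w=pickle.load(open("pics/wbox.pkl","rb"))
O=np.array([[335.8,75],[331.2,213.3],[231.3,213.3],[226.7,75.3]]);I=np.array([[327,83],[323.8,206.3],[239.2,206.3],[236.3,83.3]])
def res(x): return np.r_[(wproj(w,rect(*x[:3],.116,.156,.08))-O).ravel(),(wproj(w,rect(*x[:3],.098,.138,.08))-I).ravel()]
r=least_squares(res,[.553,-.145,-.08]);print(r.x,r.fun.reshape(-1,2))
print(inc([.515,.098,.20],Rdown(.17)).tolist())
E
```

```text
[ 0.5558 -0.1447 -0.0843] [[ 0.1138  0.2794]
 [ 0.2287  0.1008]
 [ 0.1507  0.0464]
 [ 0.1844  0.0467]
 [ 0.4809  0.1727]
 [ 0.2878 -0.2587]
 [-0.4372 -0.3001]
 [-1.0068 -0.0759]]
[-61.1, 58.9, 271.0, -0.0004, -0.2529, -0.0009]
```

arm_command(increments=[[-61,59,271,0,-0.253,0,85],[-61,59,271,0,-0.253,0,85],[-61,59,271,0,-0.253,0,85],[-61,59,271,0,-0.253,0,85],[-61,59,271,0,-0.253,0,85],[-61,59,271,0,-0.253,0,85],[-61,59,271,0,-0.253,0,85],[-61,59,271,0,-0.253,0,85],[-61,59,271,0,-0.253,0,85],[-61,59,271,0,-0.253,0,85]])

```text
time: 3.35
eef_pos: [0.5149, 0.0982, 0.2003]
orientation: [-1.566, -0.134, 0.135]
force: [1.2, -0.7, 0.5]
width: 0.085
```

```bash
python3 - <<'E'
from h import *
st()
w=wshot("wlid")
print(wproj(w,rect(.514,.13,.17,.127,.167,.015)).round(1).tolist())
im=cv2.cvtColor(w["frame"],cv2.COLOR_RGB2BGR)[20:270,130:430]
cv2.imwrite("pics/wlid_c.png",cv2.resize(im,None,fx=2.4,fy=2.4,interpolation=cv2.INTER_CUBIC))
E
```

```text
t 3.35 pos [0.5149 0.0982 0.2003] yawx [[0.985, -0.0, -0.17], [0.17, 0.0, 0.985], [-0.0, -1.0, 0.0]] F [ 1.21 -0.71  0.54] w 85.0
[[345.5, 74.5], [339.8, 218.7], [233.1, 218.5], [228.6, 73.9]]
```

View pics/wlid_c.png

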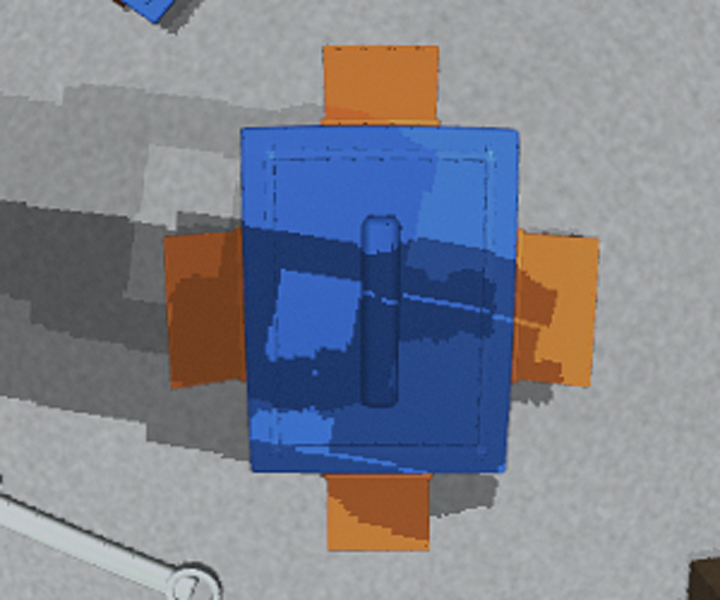

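```bash
python3 - <<'E'
from h import *
np.set_printoptions(precision=4,suppress=True)
w=pickle.load(open("pics/wlid.pkl","rb"))
O=np.array([[346.3,73.75],[340.4,216.7],[235,216.3],[230.4,73.3]])
def res(x): return (wproj(w,rect(*x[:3],.127,.167,x[3] if len(x)>3 else .015))-O).ravel()
r=least_squares(res,[.514,.13,.17]);print(r.x,r.fun)
r4=least_squares(res,[.514,.13,.17,.015]);print(r4.x,r4.fun)
print(watz(w,288.5,149.6,.045))
x=r.x
print(inc([x[0],x[1],.033],Rdown(x[2])).tolist())
E
```

```text
[0.5152 0.1318 0.1703] [ 0.5417 -0.5767  0.6988  0.6938 -0.7036  0.991  -0.5306 -0.8267]
[0.5153 0.1314 0.1703 0.0109] [-0.1257  0.126   0.1499 -0.1466 -0.1581  0.1479  0.1208 -0.1135]
[0.5147 0.1331 0.045 ]
[5.9, 167.3, 33.7, -0.0002, -0.0005, -0.0001]
```

arm_command(increments=[[5.9,40,33.5,0,0,0,60],[5.9,80,33.5,0,0,0,60],[5.9,120,33.5,0,0,0,60],[5.9,150,33.5,0,0,0,50],[5.9,165,33.5,0,0,0,50],[5.9,170,33.5,0,0,0,50],[5.9,170,33.5,0,0,0,50],[5.9,170,33.5,0,0,0,30]], force=70)

```text
time: 4.07
eef_pos: [0.5163, 0.131, 0.0315]
orientation: [-1.567, -0.134, 0.131]
force: [-0.7, -0.4, 0.8]
width: 0.0391
```

```bash
python3 - <<'E'
from h import *
st()
w=wshot("wg")
E
```

```text
t 4.0667 pos [0.5163 0.131  0.0315] yawx [[0.986, 0.002, -0.168], [0.168, 0.0, 0.986], [0.002, -1.0, -0.0]] F [-0.66 -0.37  0.84] w 39.1
```

View pics/wg.png

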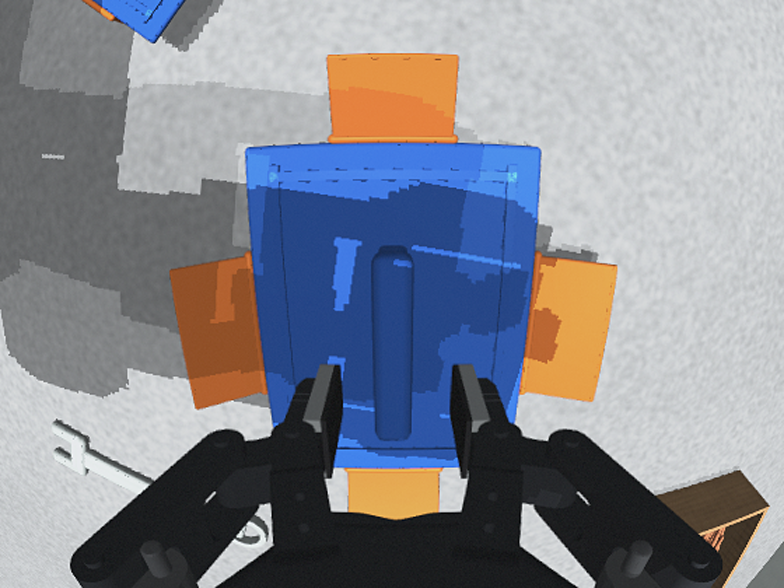

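```bash
python3 - <<'E'
from h import *
w=pickle.load(open("pics/wg.pkl","rb"))
T=w["W"]@np.linalg.inv(w["T_tool_cam"])
for p in([0,0,0],[0,.008,0],[0,-.011,0],[.02,.008,0],[.02,-.011,0],[.02,-.011,.011],[0.02,-.011,-.011]):
    print(p,(wproj(w,(T@np.r_[p,1])[:3])*1.4).round())
c,s=np.cos(.17),np.sin(.17)
for d in(-.042,0,.042): print(d,(wproj(w,np.array([.5153-s*d,.1316+c*d,.045]))*1.4).round())
E
```

```text
[0, 0, 0] [396. 348.]
[0, 0.008, 0] [396. 340.]
[0, -0.011, 0] [396. 360.]
[0.02, 0.008, 0] [441. 339.]
[0.02, -0.011, 0] [446. 359.]
[0.02, -0.011, 0.011] [447. 335.]
[0.02, -0.011, -0.011] [444. 383.]
-0.042 [394. 444.]
0 [394. 361.]
0.042 [394. 258.]
```

arm_command(increments=[[0,0,0,0,0,0,5],[0,0,0,0,0,0,5],[0,0,0,0,0,0,5],[0,0,0,0,0,0,5]], force=70)

```text
time: 4.45
eef_pos: [0.5167, 0.1312, 0.0324]
orientation: [-1.567, -0.136, 0.13]
force: [-0.4, 0.4, 0.5]
width: 0.0048
```

```bash
python3 - <<'E'
from h import *
st()
w=wshot("wg2")
E
```

```text
t 4.45 pos [0.5167 0.1312 0.0324] yawx [[0.986, 0.004, -0.168], [0.168, 0.0, 0.986], [0.004, -1.0, -0.0]] F [-0.43  0.38  0.48] w 4.8
```

View pics/wg2.png

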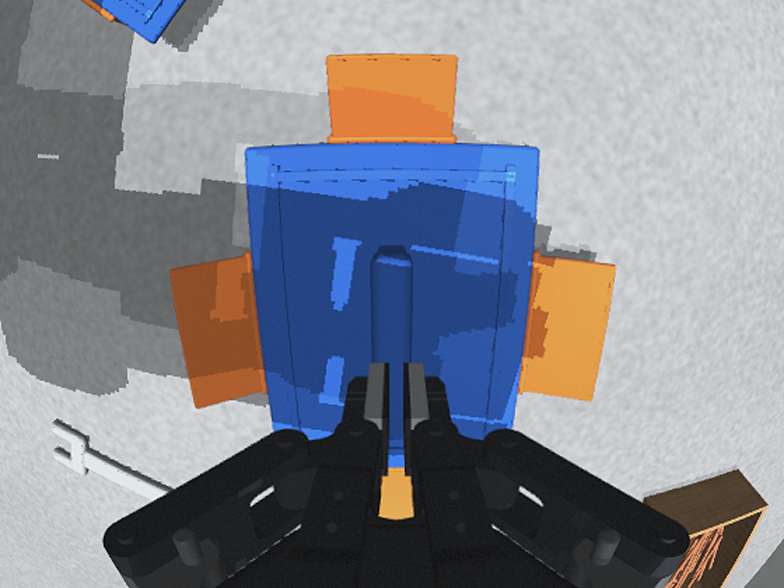

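```bash
python3 - <<'E'
from h import *
p=camera("side");c=p["frame"][120:270,150:350]
cv2.imwrite("pics/s2.png",cv2.resize(cv2.cvtColor(c,cv2.COLOR_RGB2BGR),None,fx=4,fy=4,interpolation=cv2.INTER_CUBIC))
s=ctrl.observe()["eef_pos"]
for dz in(-.008,0,.011,.03): print(dz,(proj(p,s+[0,0,dz])-[150,120])*4)
E
```

```text
-0.008 [389.35748349 374.36119779]
0 [388.90269312 365.70333912]
0.011 [388.27154943 353.68823665]
0.03 [387.16525816 332.62773469]
```

View pics/s2.png

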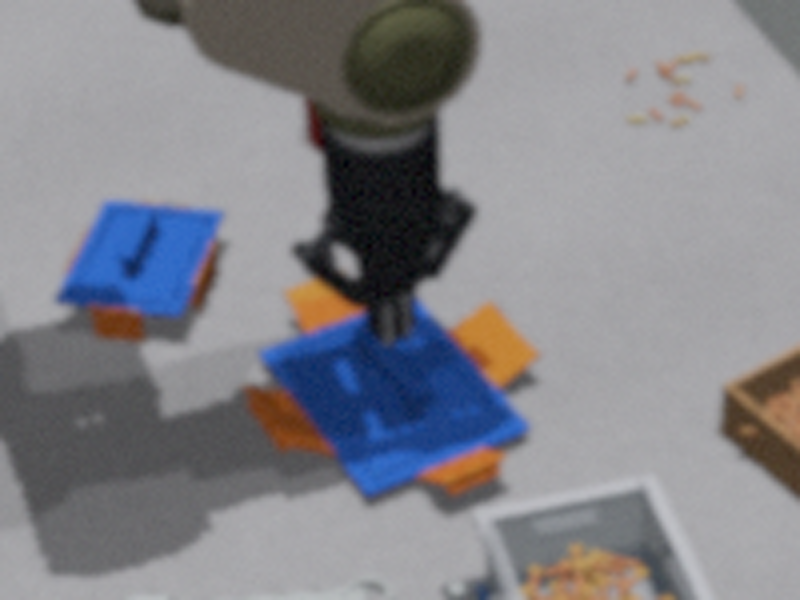

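arm_command(increments=[[0,0,0,0,0,0,45],[0,0,0,0,0,0,45],[0,0,0,0,0,0,45],[0,4,0,0,0,0,45],[0,7,0,0,0,0,45],[0,7,0,0,0,0,45]])

```text
time: 5.05
eef_pos: [0.5161, 0.1312, 0.0242]
orientation: [-1.567, -0.134, 0.131]
force: [0.3, 0.1, 0.5]
width: 0.045
```

```bash
python3 - <<'E'
from h import *
st();w=camera("wrist");save(w,"wg3")
E
```

```text
t 5.05 pos [0.5161 0.1312 0.0242] yawx [[0.986, 0.002, -0.168], [0.168, 0.0, 0.986], [0.002, -1.0, -0.0]] F [0.26 0.15 0.46] w 45.0
```

View pics/wg3.png

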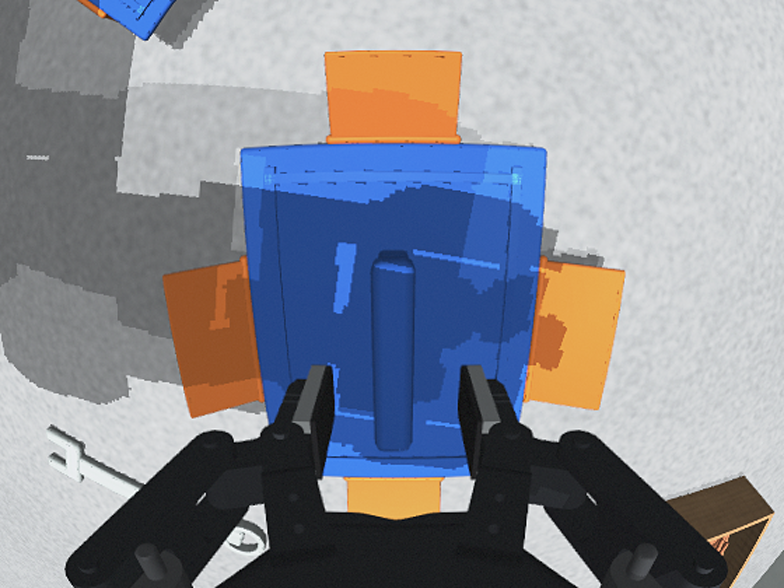

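arm_command(increments=[[0,4,0,0,0,0,45],[0,8,0,0,0,0,45],[0,8,0,0,0,0,45]])

```text
time: 5.35
eef_pos: [0.5158, 0.1311, 0.0156]
orientation: [-1.567, -0.133, 0.132]
force: [-0.4, -0.5, -0.1]
width: 0.0447
```

```bash
python3 - <<'E'
from h import *
st();print(ctrl.observe()["joint_positions"].round(4))
w=camera("wrist");save(w,"wg4")
p=camera("side");c=p["frame"][120:270,150:350]
cv2.imwrite("pics/s4.png",cv2.resize(cv2.cvtColor(c,cv2.COLOR_RGB2BGR),None,fx=4,fy=4,interpolation=cv2.INTER_CUBIC))
E
```

```text
t 5.35 pos [0.5158 0.1311 0.0156] yawx [[0.986, 0.001, -0.168], [0.168, 0.0, 0.986], [0.001, -1.0, 0.0]] F [-0.42 -0.46 -0.1 ] w 44.7
[ 2.6300e-02  5.6020e-01  1.6032e+00  2.0000e-04  9.7750e-01 -1.4280e-01]
```

View pics/wg4.png

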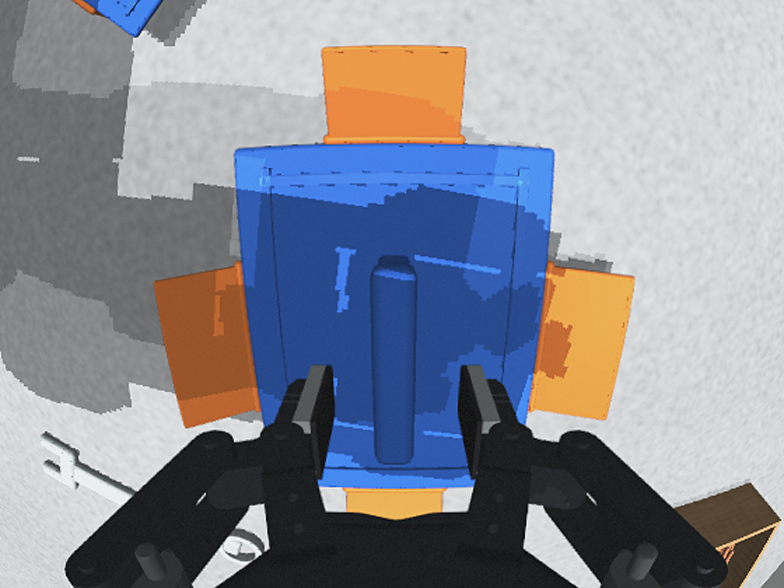

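View pics/s4.png

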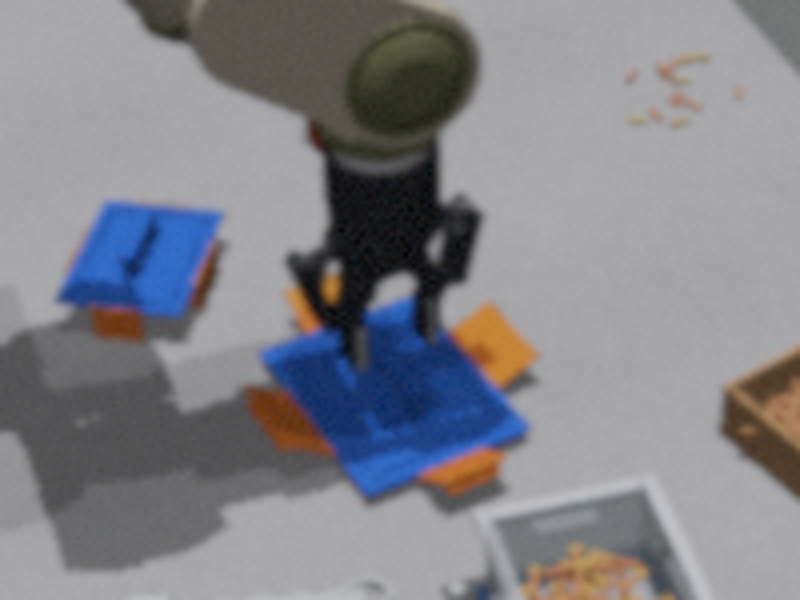

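arm_command(increments=[[0,5,0,0,0,0,45],[0,10,0,0,0,0,45],[0,14,0,0,0,0,45],[0,14,0,0,0,0,45]])

```text
time: 5.78
eef_pos: [0.5156, 0.1311, 0.0013]
orientation: [-1.567, -0.133, 0.133]
force: [-0.6, -0.9, 0.1]
width: 0.0447
```

```bash
python3 - <<'E'
from h import *
st()
w=camera("wrist");save(w,"wg5")
E
```

```text
t 5.7833 pos [0.5156 0.1311 0.0013] yawx [[0.986, -0.0, -0.168], [0.168, 0.0, 0.986], [-0.0, -1.0, 0.0]] F [-0.57 -0.9   0.1 ] w 44.7
```

View pics/wg5.png

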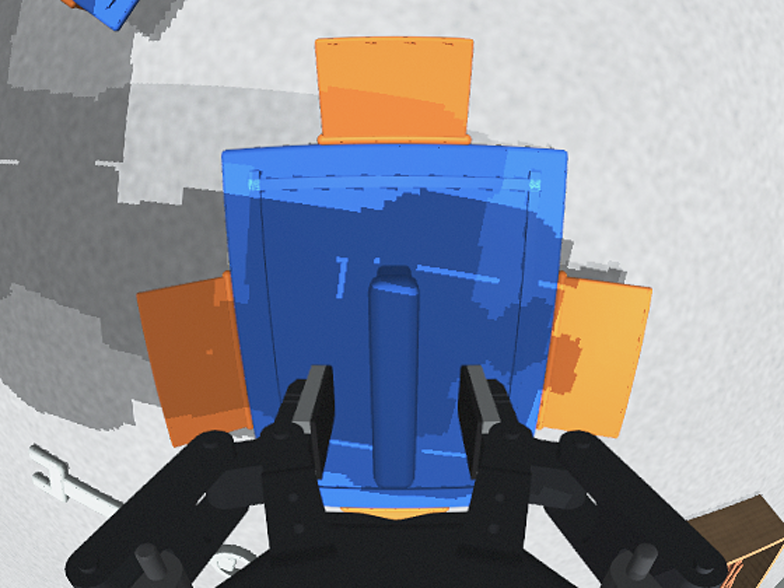

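arm_command(increments=[[0,4,0,0,0,0,45],[0,8,0,0,0,0,45],[0,10,0,0,0,0,45],[0,10,0,0,0,0,45]])

```text
time: 6.17
eef_pos: [0.5155, 0.1311, -0.0089]
orientation: [-1.567, -0.132, 0.133]
force: [-0.6, -0.5, 0.4]
width: 0.0454
```

```bash
python3 - <<'E'
from h import *
st()
w=camera("wrist");save(w,"wg6")
p=camera("side");c=p["frame"][120:270,150:350]
cv2.imwrite("pics/s6.png",cv2.resize(cv2.cvtColor(c,cv2.COLOR_RGB2BGR),None,fx=4,fy=4,interpolation=cv2.INTER_CUBIC))
E
```

```text
t 6.1667 pos [ 0.5155  0.1311 -0.0089] yawx [[0.986, -0.001, -0.168], [0.168, 0.0, 0.986], [-0.001, -1.0, 0.0]] F [-0.56 -0.52  0.35] w 45.4
```

View pics/wg6.png

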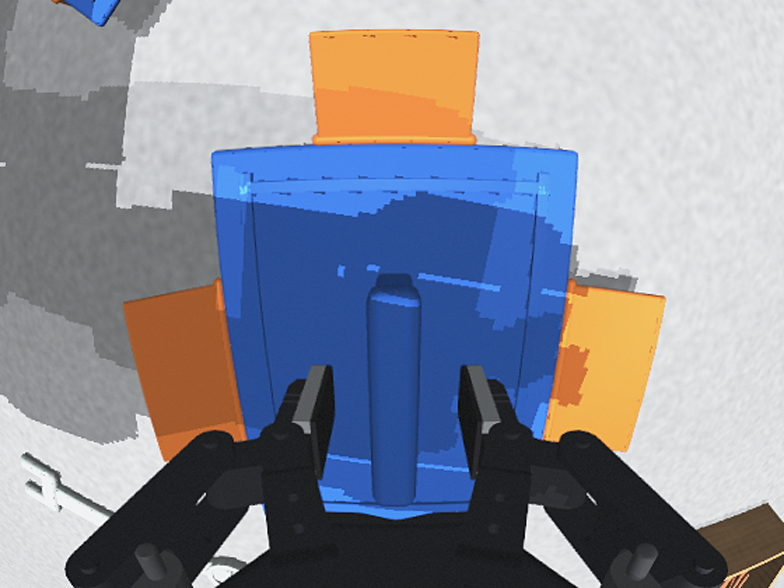

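View pics/s6.png

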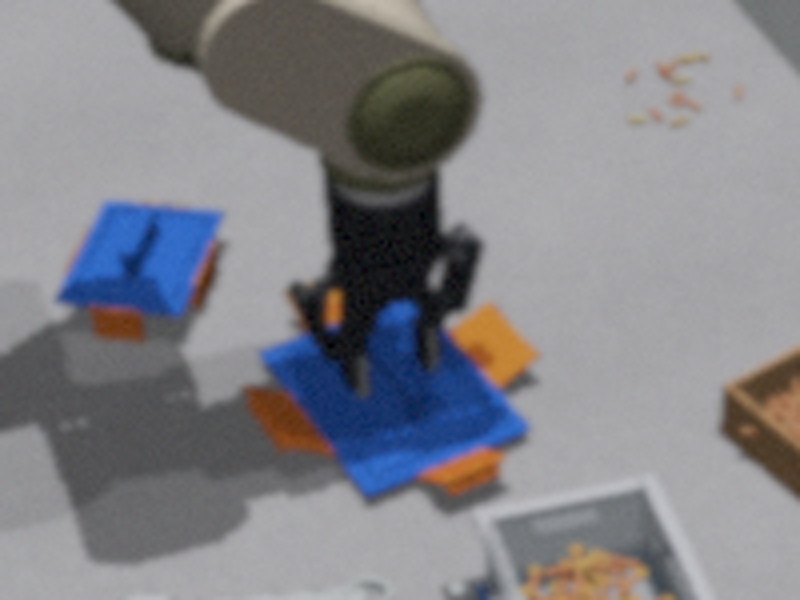

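arm_command(increments=[[0,0,0,0,0,0,5],[0,0,0,0,0,0,5],[0,0,0,0,0,0,5],[0,0,0,0,0,0,5],[0,0,0,0,0,0,5]], force=70)

```text
time: 6.68
eef_pos: [0.5159, 0.1312, -0.008]
orientation: [-1.567, -0.133, 0.132]
force: [-1.1, 0.6, 4.8]
width: 0.0144
```

```bash
python3 - <<'E'
from h import *
st()
w=camera("wrist");save(w,"wg7")
p=camera("side");c=p["frame"][120:270,150:350]
cv2.imwrite("pics/s7.png",cv2.resize(cv2.cvtColor(c,cv2.COLOR_RGB2BGR),None,fx=4,fy=4,interpolation=cv2.INTER_CUBIC))
E
```

```text
t 6.6833 pos [ 0.5159  0.1312 -0.008 ] yawx [[0.986, 0.001, -0.168], [0.168, 0.0, 0.986], [0.001, -1.0, 0.0]] F [-1.1   0.63  4.77] w 14.4
```

View pics/wg7.png

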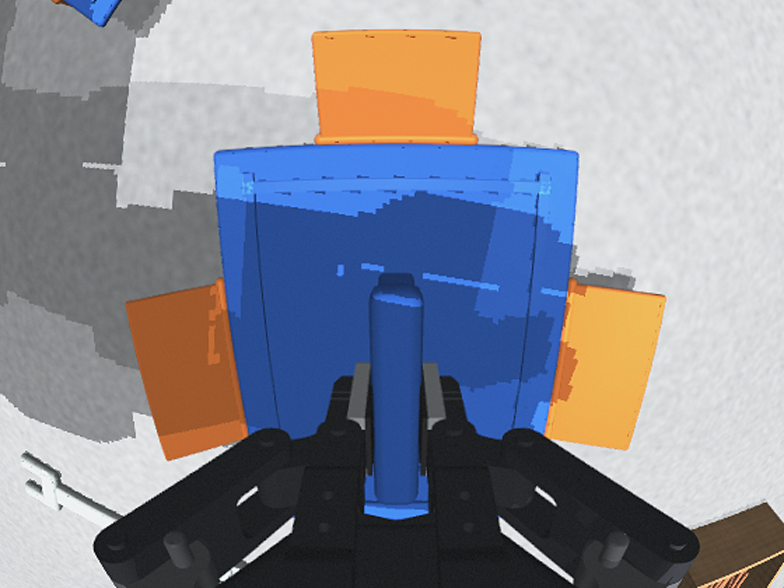

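View pics/s7.png

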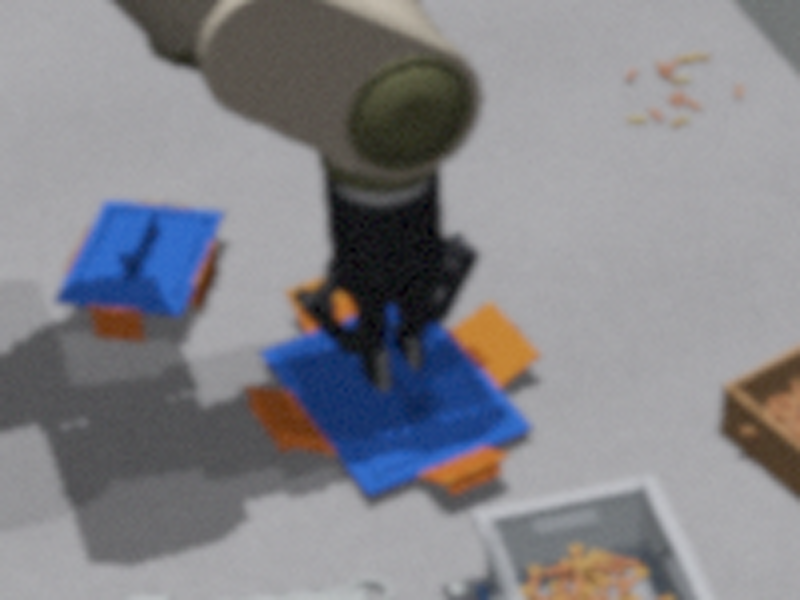

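arm_command(increments=[[0,-3,0,0,0,0,5],[0,-10,0,0,0,0,5],[0,-20,0,0,0,0,5],[0,-35,0,0,0,0,5],[0,-60,0,0,0,0,5],[0,-90,0,0,0,0,5],[0,-120,0,0,0,0,5],[0,-140,0,0,0,0,5],[0,-140,0,0,0,0,5],[0,-140,0,0,0,0,5]])

```text
time: 7.62
eef_pos: [0.5159, 0.1312, 0.1329]
orientation: [-1.567, -0.135, 0.131]
force: [0.0, 0.4, -2.8]
width: 0.0147
```

```bash
python3 - <<'E'
from h import *
st()
w=wshot("wl1")
p=camera("side");save(p,"s8")
E
```

```text
t 7.6167 pos [0.5159 0.1312 0.1329] yawx [[0.986, 0.003, -0.168], [0.168, 0.0, 0.986], [0.003, -1.0, -0.0]] F [ 0.01  0.43 -2.79] w 14.7
```

View pics/wl1.png

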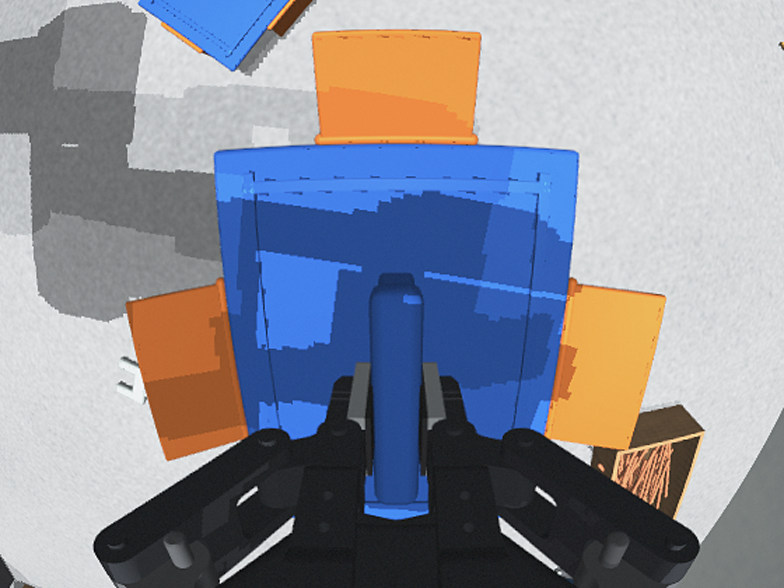

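View pics/s8.png

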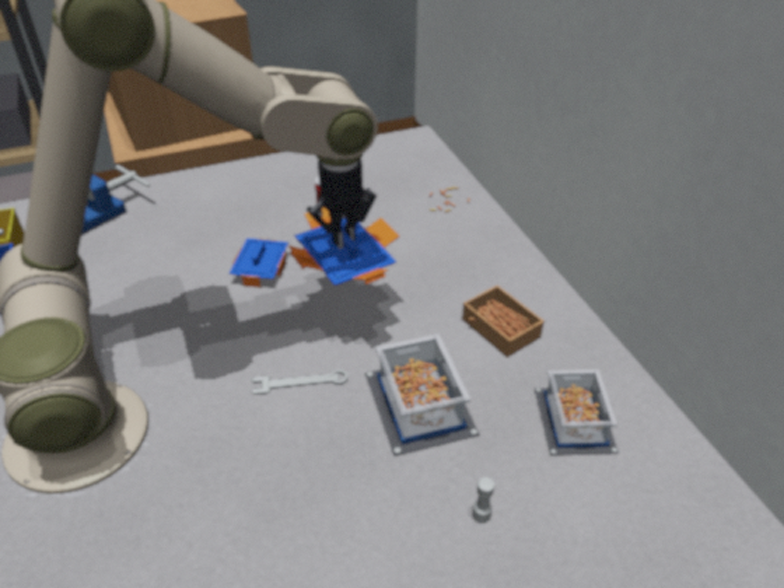

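```bash
python3 - <<'E'
from h import *
np.set_printoptions(precision=4,suppress=True)
w=pickle.load(open("pics/wl1.pkl","rb"))
im=cv2.cvtColor(w["frame"],cv2.COLOR_RGB2BGR)[90:150,140:430]
cv2.imwrite("pics/wl1c.png",cv2.resize(im,None,fx=2.7,fy=2.7,interpolation=cv2.INTER_CUBIC))
for z in(.15,.156,.16): print(z,wproj(w,rect(.5153,.1316,.1703,.127,.167,z)).round(1).tolist())
O=np.array([[579,152],[215,152]])/1.4
print(O)
def res(x): return (wproj(w,rect(*x,.127,.167,.1559))[[0,3]]-O).ravel()
r=least_squares(res,[.515,.13,.17]);print(r.x,r.fun)
E
```

```text
0.15 [[409.6, 107.2], [373.6, 363.1], [190.8, 363.5], [153.9, 107.6]]
0.156 [[414.2, 107.7], [375.4, 369.1], [189.0, 369.5], [149.3, 108.1]]
0.16 [[417.4, 108.0], [376.7, 373.3], [187.7, 373.6], [146.1, 108.4]]
[[413.5714 108.5714]
 [153.5714 108.5714]]
[0.5163 0.1314 0.1702] [ 2.3171  0.1118 -2.2953  0.1119]
```

View pics/wl1c.png

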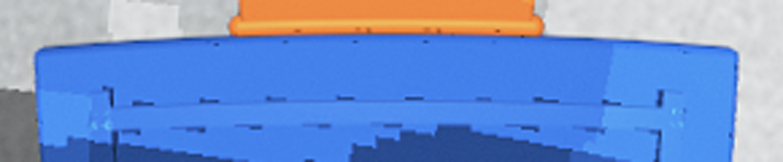

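```bash
python3 - <<'E'
from h import *
print(inc([.5554,-.1448,.11],Rdown(-.0857)).tolist())
E
```

```text
[-6.5, 20.7, -278.8, -0.0002, 0.2547, -0.0018]
```

arm_command(increments=[[-1,0,-15,0,0.02,0,5],[-2,0,-40,0,0.05,0,5],[-3,0,-75,0,0.08,0,5],[-4,0,-110,0,0.12,0,5],[-5,0,-145,0,0.15,0,5],[-6,0,-180,0,0.18,0,5],[-6.5,0,-210,0,0.21,0,5],[-6.5,0,-240,0,0.23,0,5],[-6.5,0,-260,0,0.245,0,5],[-6.5,5,-272,0,0.2547,0,5],[-6.5,13,-279,0,0.2547,0,5],[-6.5,20,-279,0,0.2547,-0.002,5],[-6.5,20.7,-279,0,0.2547,-0.002,5],[-6.5,20.7,-279,0,0.2547,-0.002,5]])

```text
time: 8.88
eef_pos: [0.5548, -0.1435, 0.109]
orientation: [-1.568, 0.068, -0.065]
force: [-0.1, 0.2, -2.5]
width: 0.0145
```

```bash
python3 - <<'E'
from h import *
st()
w=wshot("wp1")
p=camera("side");c=p["frame"][150:350,220:420]
cv2.imwrite("pics/s9.png",cv2.resize(cv2.cvtColor(c,cv2.COLOR_RGB2BGR),None,fx=3,fy=3,interpolation=cv2.INTER_CUBIC))
p=camera("top");c=p["frame"][130:310,270:470]
cv2.imwrite("pics/t9.png",cv2.resize(cv2.cvtColor(c,cv2.COLOR_RGB2BGR),None,fx=3,fy=3,interpolation=cv2.INTER_CUBIC))
print(inc([.5554,-.1448,.11],Rdown(-.0857)).tolist())
E
```

```text
t 8.8833 pos [ 0.5548 -0.1435  0.109 ] yawx [[0.996, -0.002, 0.084], [-0.084, 0.002, 0.996], [-0.002, -1.0, 0.001]] F [-0.08  0.19 -2.5 ] w 14.5
[-0.1, 0.4, -0.7, -0.0001, 0.0013, 0.0007]
```

View pics/wp1.png

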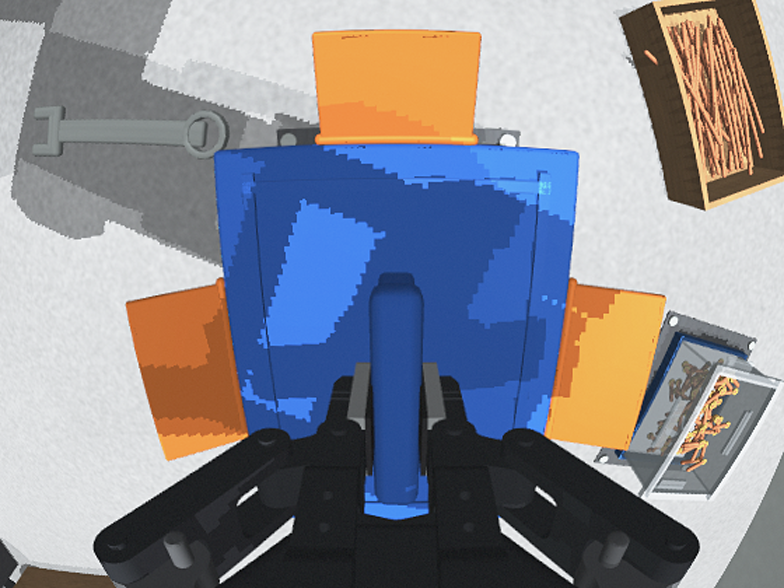

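View pics/s9.png

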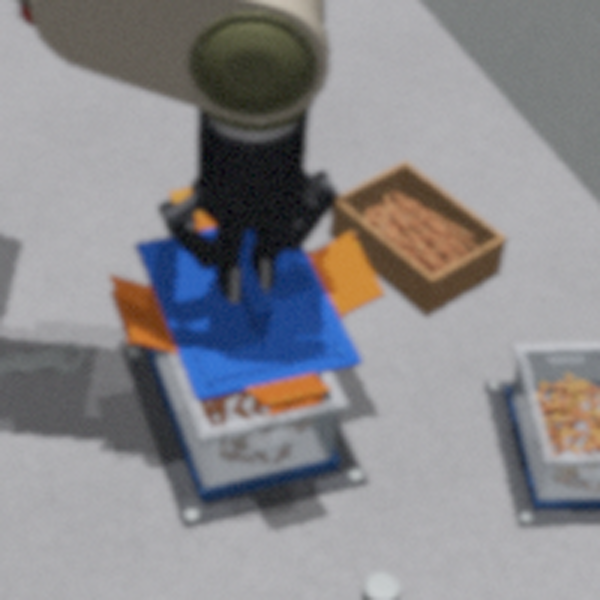

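View pics/t9.png

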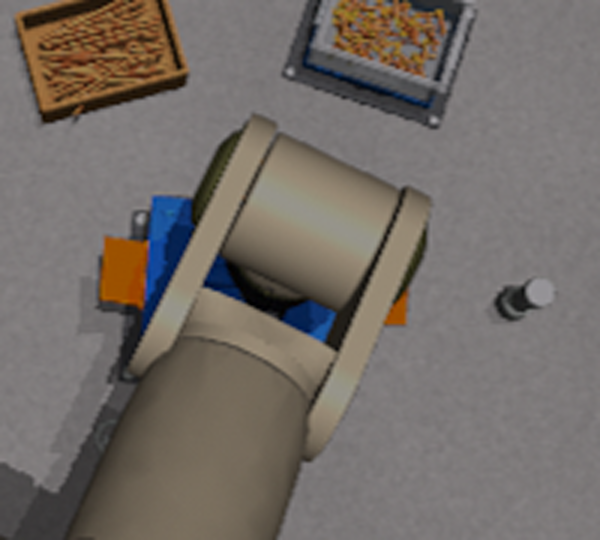

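arm_command(increments=[[-0.1,8,-0.7,0,0.0013,0.0007,5],[-0.1,18,-0.7,0,0.0013,0.0007,5],[-0.1,26,-0.7,0,0.0013,0.0007,5],[-0.1,31,-0.7,0,0.0013,0.0007,5],[-0.1,35,-0.7,0,0.0013,0.0007,5],[-0.1,38,-0.7,0,0.0013,0.0007,5],[-0.1,38,-0.7,0,0.0013,0.0007,5]])

```text
time: 9.62
eef_pos: [0.5552, -0.1447, 0.0717]
orientation: [-1.569, 0.068, -0.067]
force: [-0.0, -1.0, -2.6]
width: 0.0144
```

```bash
python3 - <<'E'
from h import *
st();s=ctrl.observe();print(s["ft_torque"])
E
```

```text
t 9.6167 pos [ 0.5552 -0.1447  0.0717] yawx [[0.996, -0.001, 0.086], [-0.086, 0.001, 0.996], [-0.001, -1.0, 0.001]] F [-0.04 -0.99 -2.57] w 14.4
[-0.00633628 -0.03345047  0.03098118]
```

arm_command(increments=[[0,2,0,0,0,0,5],[0,4,0,0,0,0,5],[0,4,0,0,0,0,5]])

```text
time: 9.87
eef_pos: [0.5551, -0.1447, 0.0674]
orientation: [-1.569, 0.068, -0.066]
force: [-0.4, 0.8, -1.6]
width: 0.0145
```

```bash
python3 - <<'E'
from h import *
st();s=ctrl.observe();print(s["ft_torque"])
E
```

```text
t 9.8667 pos [ 0.5551 -0.1447  0.0674] yawx [[0.996, -0.001, 0.086], [-0.086, 0.001, 0.996], [-0.001, -1.0, 0.001]] F [-0.45  0.78 -1.57] w 14.5
[ 0.01982045  0.00690473 -0.04017348]
```

arm_command(increments=[[0,2,0,0,0,0,5],[0,4,0,0,0,0,5],[0,5,0,0,0,0,5],[0,5,0,0,0,0,5]])

```text
time: 10.2
eef_pos: [0.555, -0.1447, 0.0622]
orientation: [-1.569, 0.069, -0.066]
force: [-0.3, -0.1, -2.9]
width: 0.0147
```

```bash
python3 - <<'E'
from h import *
st();s=ctrl.observe();print(s["ft_torque"])
E
```

```text
t 10.2 pos [ 0.555  -0.1447  0.0622] yawx [[0.996, -0.002, 0.086], [-0.086, 0.001, 0.996], [-0.002, -1.0, 0.001]] F [-0.29 -0.09 -2.88] w 14.7
[-0.01548143  0.06472099  0.05065733]
```

arm_command(increments=[[0,1,0,0,0,0,5],[0,2,0,0,0,0,5],[0,2,0,0,0,0,5]])

```text
time: 10.45
eef_pos: [0.5552, -0.1447, 0.062]
orientation: [-1.57, 0.067, -0.067]
force: [-5.1, 1.8, 11.1]
width: 0.0145
```

```bash
python3 - <<'E'
from h import *
st();s=ctrl.observe();print(s["ft_torque"])
w=wshot("wp2")
p=camera("side");c=p["frame"][170:350,230:410]
cv2.imwrite("pics/s10.png",cv2.resize(cv2.cvtColor(c,cv2.COLOR_RGB2BGR),None,fx=3.3,fy=3.3,interpolation=cv2.INTER_CUBIC))
E
```

```text
t 10.45 pos [ 0.5552 -0.1447  0.062 ] yawx [[0.996, -0.0, 0.085], [-0.085, -0.0, 0.996], [-0.0, -1.0, -0.0]] F [-5.14  1.83 11.06] w 14.5
[ 0.2942457   0.81918605 -0.00396438]
```

View pics/s10.png

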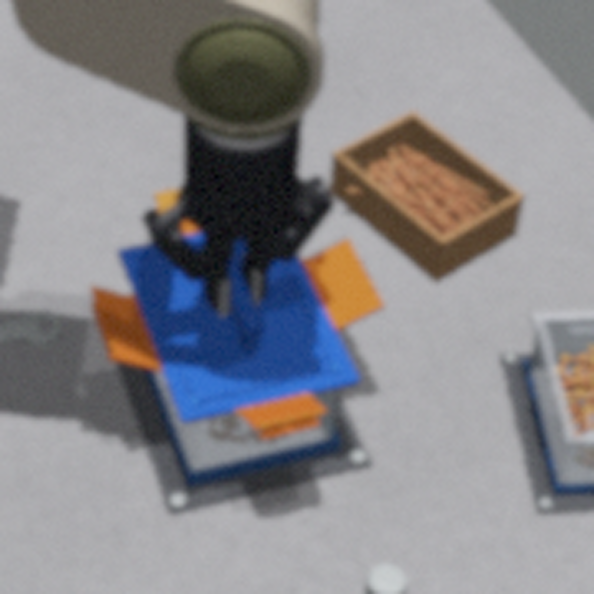

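View pics/wp2.png

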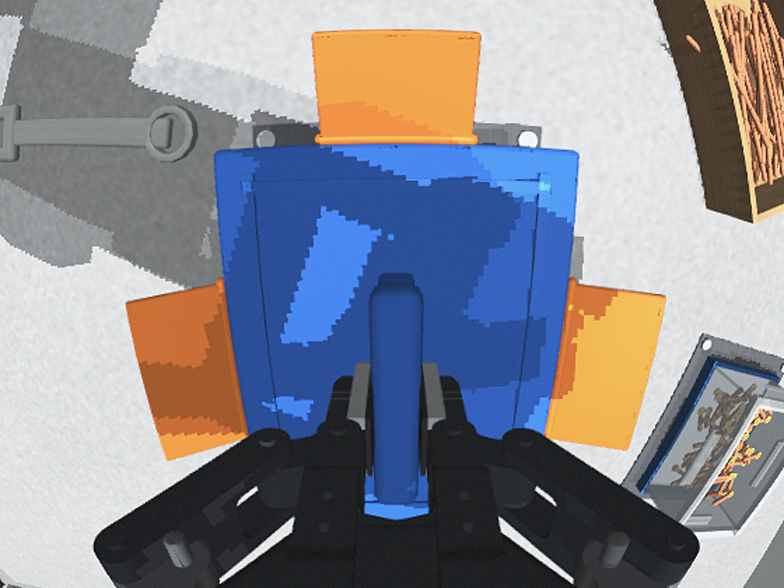

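arm_command(increments=[[0,0,0,0,0,0,40],[0,0,0,0,0,0,40],[0,0,0,0,0,0,40],[0,-10,0,0,0,0,40],[0,-30,0,0,0,0,40],[0,-60,0,0,0,0,40],[0,-95,0,0,0,0,20],[0,-120,0,0,0,0,0],[0,-120,0,0,0,0,0],[0,-120,0,0,0,0,0]])

```text
time: 11.38
eef_pos: [0.5556, -0.1449, 0.1836]
orientation: [-1.571, 0.065, -0.069]
force: [0.6, 1.1, -0.5]
width: 0.0002
```

```bash
python3 - <<'E'
from h import *
st()
w=wshot("wp3")
p=camera("side");c=p["frame"][170:350,230:410]
cv2.imwrite("pics/s11.png",cv2.resize(cv2.cvtColor(c,cv2.COLOR_RGB2BGR),None,fx=3.3,fy=3.3,interpolation=cv2.INTER_CUBIC))
E
```

```text
t 11.3833 pos [ 0.5556 -0.1449  0.1836] yawx [[0.996, 0.003, 0.085], [-0.085, -0.001, 0.996], [0.003, -1.0, -0.001]] F [ 0.63  1.07 -0.51] w 0.2
```

View pics/s11.png

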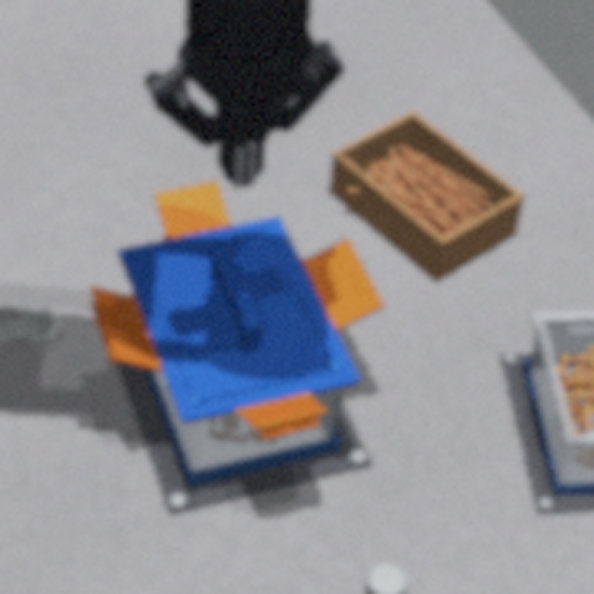

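View pics/wp3.png

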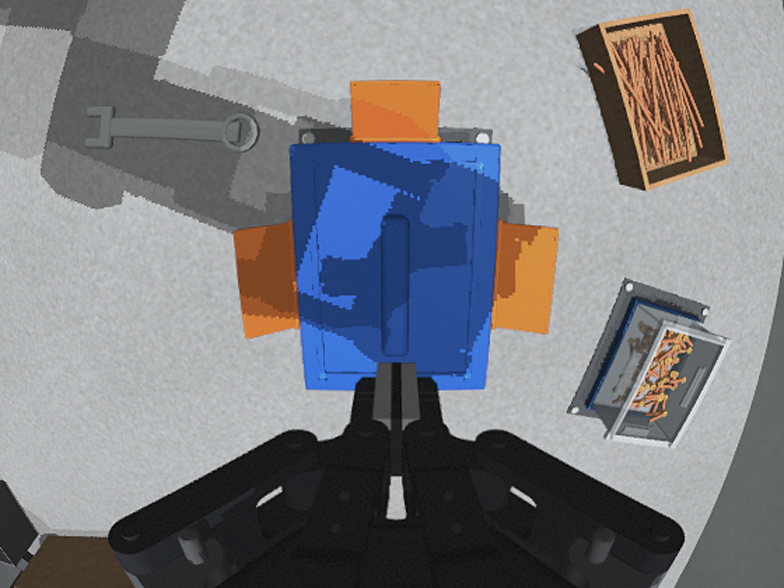

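```bash
python3 - <<'E'
from h import *
p=camera("side");s=ctrl.observe()["eef_pos"]
for dz in(0,.02,.03,.04,.05): print(dz,proj(p,s+[0,0,dz]).round(1), proj(p,s+[0,.011,dz]).round(1), proj(p,s+[0,-.011,dz]).round(1))
c=p["frame"][195:245,270:340]
cv2.imwrite("pics/tip.png",cv2.resize(cv2.cvtColor(c,cv2.COLOR_RGB2BGR),None,fx=9,fy=9,interpolation=cv2.INTER_CUBIC))
p=camera("top");c=p["frame"][180:290,300:410]
cv2.imwrite("pics/tiptop.png",cv2.resize(cv2.cvtColor(c,cv2.COLOR_RGB2BGR),None,fx=4,fy=4,interpolation=cv2.INTER_CUBIC))
E
```

```text
0 [300.8 234.1] [298.9 230.9] [302.8 237.4]
0.02 [301.1 227.5] [299.2 224.3] [303.1 230.8]
0.03 [301.3 224.1] [299.3 220.9] [303.3 227.4]
0.04 [301.4 220.7] [299.5 217.5] [303.5 224. ]
0.05 [301.6 217.3] [299.6 214.1] [303.6 220.5]
```

View pics/tip.png

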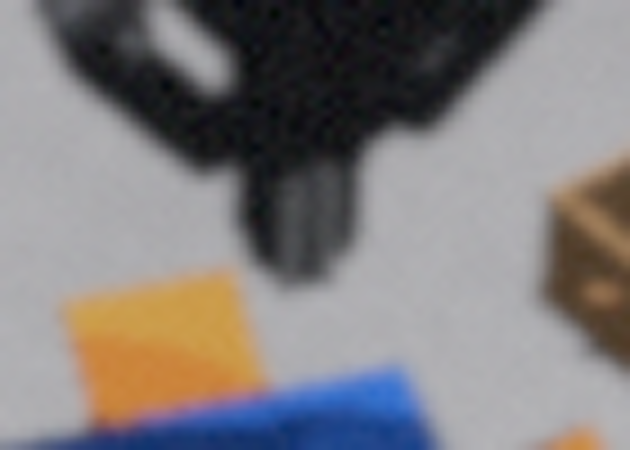

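```bash
cat >> h.py <<'E'
LID=np.array([.5555,-.1447]);LY=-.085;TIPY=-.031
FL={'front':((-1,0),.065,1),'back':((1,0),.065,-1),'left':((0,1),.085,-1),'right':((0,-1),.085,1)}
def flap(f,a,tau=.38,press=0,half=.011):
    (ox,oy),hd,sg=FL[f];c,s=np.cos(LY),np.sin(LY)
    o=np.array([c*ox-s*oy,s*ox+c*oy,0]);up=np.array([0,0,1.])
    hinge=np.r_[LID,0]+o*hd+up*.0825
    C=hinge+.033*(np.sin(a)*o-np.cos(a)*up)+.0015*(np.cos(a)*o+np.sin(a)*up)
    C=C-press*o
    y=-np.sin(tau)*o-np.cos(tau)*up;n=-np.cos(tau)*o+np.sin(tau)*up
    z=sg*n;x=np.cross(y,z)
    Rm=R.from_matrix(np.c_[x,y,z])
    tip=C-half*n
    return tip-y*TIPY, Rm
E
python3 - <<'E'
from h import *
p=camera("top")
print("gauge",atz(p,449,227,.085))
for f in FL:
    P,Rm=flap(f,1.9);print(f,P,Rm.as_matrix().round(2).tolist())
for a in(2.0,1.4,1.0,.6,.3,.2):
    P,Rm=flap('right',a);print(a,inc(P,Rm).tolist(),P.round(4))
E
```

```text
gauge [ 0.55421708 -0.37718898  0.085     ]
front [ 0.46138129 -0.13668059  0.06171928] [[-0.08, 0.37, 0.93], [-1.0, -0.03, -0.08], [-0.0, -0.93, 0.37]]
back [ 0.64961871 -0.15271941  0.06171928] [[-0.08, -0.37, 0.93], [-1.0, 0.03, -0.08], [0.0, -0.93, -0.37]]
left [ 0.56521737 -0.03065349  0.06171928] [[1.0, -0.03, 0.08], [-0.08, -0.37, 0.93], [-0.0, -0.93, -0.37]]
right [ 0.54578263 -0.25874651  0.06171928] [[1.0, 0.03, 0.08], [-0.08, 0.37, 0.93], [0.0, -0.93, 0.37]]
2.0 [1.1, 116.0, -113.2, 0.3792, -0.0012, -0.0022] [ 0.5459 -0.2574  0.0647]
1.4 [1.2, 135.2, -116.7, 0.3792, -0.0012, -0.0022] [ 0.5456 -0.2608  0.0455]
1.0 [1.2, 147.7, -112.5, 0.3792, -0.0012, -0.0022] [ 0.546  -0.2566  0.0331]
0.6 [1.2, 157.5, -103.8, 0.3792, -0.0012, -0.0022] [ 0.5467 -0.2479  0.0232]
0.3 [1.2, 162.2, -95.1, 0.3792, -0.0012, -0.0022] [ 0.5474 -0.2393  0.0185]
0.2 [1.2, 163.1, -91.9, 0.3792, -0.0012, -0.0022] [ 0.5477 -0.2361  0.0176]
```

arm_command(increments=[[0,0,-30,0.1,0,0,0],[1,0,-65,0.2,0,0,0],[1,20,-100,0.3,0,0,0],[1,50,-113,0.379,-0.001,-0.002,0],[1,85,-113,0.379,-0.001,-0.002,0],[1,110,-114,0.379,-0.001,-0.002,0],[1,125,-116,0.379,-0.001,-0.002,0],[1,135,-116.7,0.379,-0.001,-0.002,0],[1,142,-115,0.379,-0.001,-0.002,0],[1,147.7,-112.5,0.379,-0.001,-0.002,0],[1,147.7,-112.5,0.379,-0.001,-0.002,0]], force=60)

```text
time: 12.55
eef_pos: [0.5458, -0.2557, 0.0326]
orientation: [-1.19, 0.051, -0.074]
force: [-0.2, 0.1, -0.3]
width: -0.0002
```

```bash
cat >> h.py <<'E'
def view(n):
    st();w=wshot("w_"+n)
    p=camera("side");c=p["frame"][150:350,220:420]
    cv2.imwrite(f"pics/s_{n}.png",cv2.resize(cv2.cvtColor(c,cv2.COLOR_RGB2BGR),None,fx=3,fy=3,interpolation=cv2.INTER_CUBIC))
E
python3 -c "
from h import *
view('r1')"
```

```text
t 12.55 pos [ 0.5458 -0.2557  0.0326] yawx [[0.996, 0.03, 0.079], [-0.084, 0.37, 0.925], [-0.001, -0.928, 0.371]] F [-0.16  0.05 -0.32] w -0.2
```

View pics/s_r1.png

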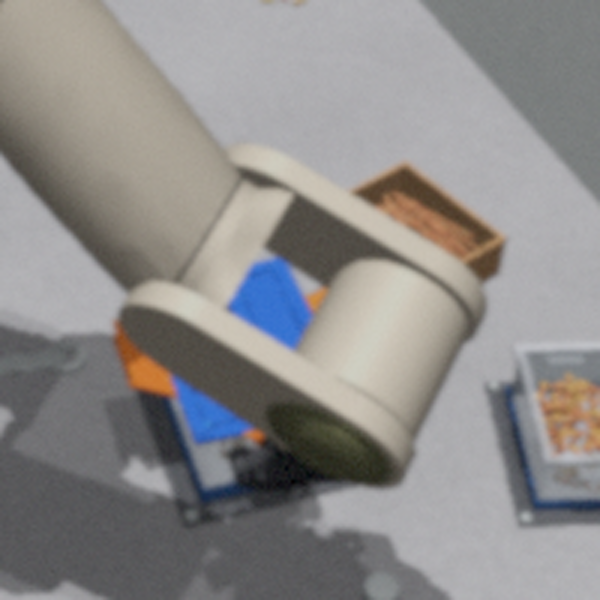

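View pics/w_r1.png

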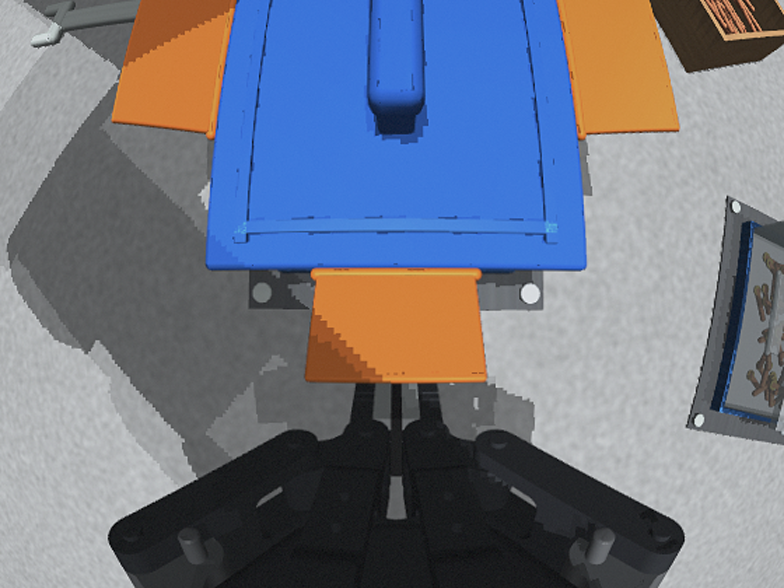

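```bash
python3 - <<'E'
from h import *
for a in(2.2,1.8,1.5,1.25,1.0,.75,.5,.3):
    P,Rm=flap('right',a,half=0);print(a,inc(P,Rm).tolist(),P.round(4))
E
```

```text
2.2 [-0.1, -32.9, 26.9, 0.001, 0.0008, 0.0005] [ 0.5471 -0.2436  0.0743]
1.8 [-0.1, -24.3, 17.0, 0.001, 0.0008, 0.0005] [ 0.5466 -0.2496  0.0627]
1.5 [-0.1, -15.6, 12.3, 0.001, 0.0008, 0.0005] [ 0.5465 -0.2508  0.0529]
1.25 [-0.2, -7.6, 10.4, 0.001, 0.0008, 0.0005] [ 0.5466 -0.2496  0.0447]
1.0 [-0.2, 0.6, 10.6, 0.001, 0.0008, 0.0005] [ 0.5468 -0.2464  0.0371]
0.75 [-0.2, 8.6, 12.8, 0.001, 0.0008, 0.0005] [ 0.5473 -0.2414  0.0306]
0.5 [-0.2, 15.7, 16.9, 0.001, 0.0008, 0.0005] [ 0.5478 -0.235   0.0255]
0.3 [-0.2, 20.5, 21.4, 0.001, 0.0008, 0.0005] [ 0.5483 -0.2291  0.0226]
```

arm_command(increments=[[0,-25,0,0,0,0,0],[0,-48,0,0,0,0,0],[0,-48,12,0,0,0,0],[0,-42,24,0,0,0,0],[0,-25,21,0,0,0,0],[0,-15.6,16,0,0,0,0],[0,-7.6,14,0,0,0,0],[0,0.6,14,0,0,0,0],[0,5,15,0,0,0,0],[0,8.6,16,0,0,0,0],[0,8.6,16,0,0,0,0]])

```text
time: 13.57
eef_pos: [0.5476, -0.238, 0.0312]
orientation: [-1.191, 0.05, -0.074]
force: [-0.0, -0.0, -1.3]
width: 0.0001
```

```bash
python3 -c "
from h import *
view('r2')"
```

```text
t 13.5667 pos [ 0.5476 -0.238   0.0312] yawx [[0.996, 0.031, 0.078], [-0.084, 0.369, 0.926], [0.0, -0.929, 0.37]] F [-0.01 -0.03 -1.32] w 0.1
```

View pics/w_r2.png

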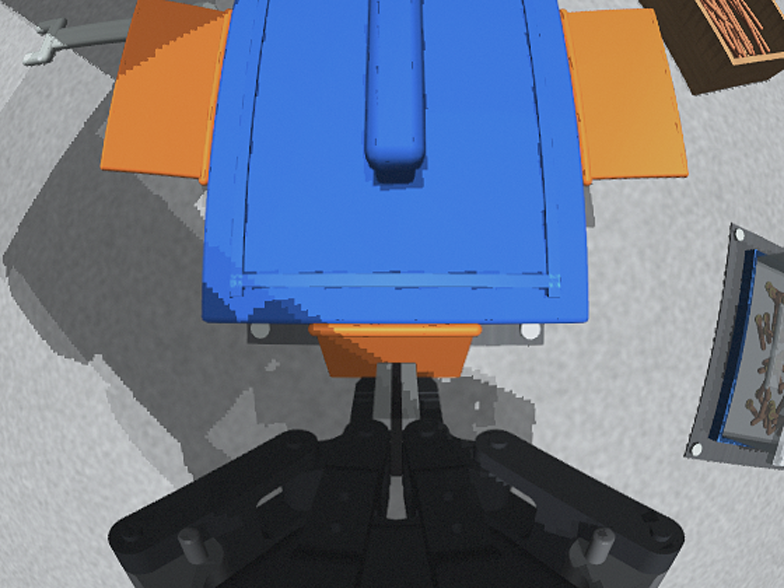

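```bash
python3 - <<'E'
from h import *
for a in(.6,.5,.4,.3,.2,.1,0):
    P,Rm=flap('right',a,half=0);print(a,inc(P,Rm).tolist(),P.round(4))
E
```

```text
0.6 [-0.2, 4.4, -0.9, 0.0013, 0.0008, 0.0005] [ 0.5476 -0.2377  0.0273]
0.5 [-0.2, 7.2, 1.0, 0.0013, 0.0008, 0.0005] [ 0.5478 -0.235   0.0255]
0.4 [-0.2, 9.7, 3.1, 0.0013, 0.0008, 0.0005] [ 0.5481 -0.2321  0.0239]
0.3 [-0.2, 12.0, 5.5, 0.0013, 0.0008, 0.0005] [ 0.5483 -0.2291  0.0226]
0.2 [-0.2, 14.1, 8.0, 0.0013, 0.0008, 0.0005] [ 0.5486 -0.2259  0.0217]
0.1 [-0.2, 15.9, 10.8, 0.0013, 0.0008, 0.0005] [ 0.5489 -0.2227  0.021 ]
0 [-0.2, 17.4, 13.7, 0.0013, 0.0008, 0.0005] [ 0.5491 -0.2194  0.0207]
```

arm_command(increments=[[0,4,0,0,0,0,0],[0,7,1.5,0,0,0,0],[0,10,3.5,0,0,0,0],[0,12,5,0,0,0,0],[0,12,5,0,0,0,0]])

```text
time: 14.08
eef_pos: [0.5489, -0.2312, 0.0229]
orientation: [-1.195, 0.048, -0.076]
force: [-1.5, -8.1, 3.5]
width: 0.0
```

```bash
python3 -c "
from h import *
view('r3')"
```

```text
t 14.0833 pos [ 0.5489 -0.2312  0.0229] yawx [[0.996, 0.034, 0.078], [-0.085, 0.364, 0.927], [0.003, -0.931, 0.366]] F [-1.52 -8.11  3.48] w 0.0
```

View pics/w_r3.png

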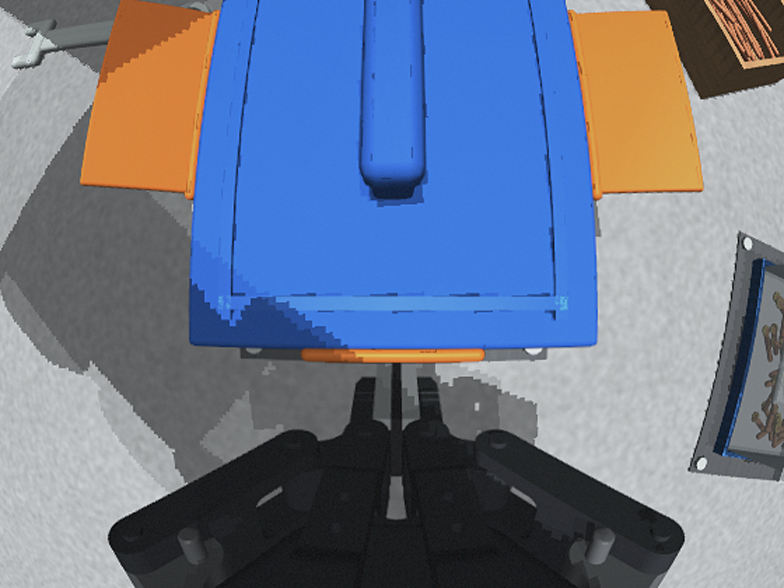

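arm_command(increments=[[0,1.3,3.2,0,0,0,0],[0,1.3,3.2,0,0,0,0],[0,1.3,3.2,0,0,0,0]])

```text
time: 14.43
eef_pos: [0.5492, -0.2279, 0.0227]
orientation: [-1.195, 0.049, -0.077]
force: [0.3, -2.7, 0.1]
width: 0.0001
```

arm_command(increments=[[0,0.7,1.8,0,0,0,0],[0,0.7,1.8,0,0,0,0],[0,0.7,1.8,0,0,0,0]])

```text
time: 14.68
eef_pos: [0.5493, -0.2276, 0.0226]
orientation: [-1.199, 0.048, -0.078]
force: [-2.0, -8.9, 1.1]
width: 0.0004
```

```bash
python3 -c "
from h import *
view('r4')"
```

```text
t 14.6833 pos [ 0.5493 -0.2276  0.0226] yawx [[0.996, 0.034, 0.079], [-0.086, 0.361, 0.929], [0.004, -0.932, 0.363]] F [-1.98 -8.94  1.05] w 0.4
```

View pics/w_r4.png

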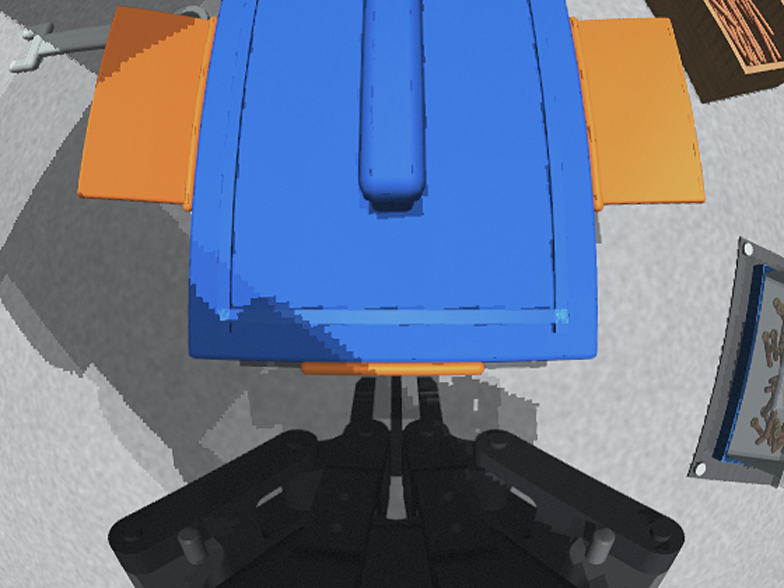

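arm_command(increments=[[0,1.1,2.8,0,0,0,0],[0,1.1,2.8,0,0,0,0],[0,1.1,2.8,0,0,0,0]])

```text
time: 15.03
eef_pos: [0.5494, -0.2276, 0.0226]
orientation: [-1.205, 0.048, -0.079]
force: [-4.3, -13.8, 1.0]
width: -0.0002
```

arm_command(increments=[[0,-3,-10,0,0,0,0],[0,-20,-15,0,0,0,0],[0,-55,-10,0,0,0,0],[0,-90,0,-0.05,0,0,0],[0,-110,5,-0.1,0,0,0],[0,-110,5,-0.1,0,0,0]])

```text
time: 15.53
eef_pos: [0.5477, -0.2624, 0.1324]
orientation: [-1.311, 0.046, -0.081]
force: [-0.2, 0.2, -0.1]
width: 0.0003
```

```bash
python3 - <<'E'
from h import *
view('r5')
for a in(2.4,2.0,1.6,1.3,1.0,.75,.5,.35):
    P,Rm=flap('left',a,half=0.003);print(a,inc(P,Rm).tolist(),P.round(4))
E
```

```text
t 15.5333 pos [ 0.5477 -0.2624  0.1324] yawx [[0.996, 0.033, 0.08], [-0.086, 0.254, 0.963], [0.012, -0.967, 0.256]] F [-0.22  0.21 -0.13] w 0.3
2.4 [-1.0, 104.2, 194.0, -0.6462, -0.0014, 0.0052] [ 0.5638 -0.0476  0.0779]
2.0 [-1.0, 116.3, 199.2, -0.6462, -0.0014, 0.0052] [ 0.5645 -0.0394  0.0677]
1.6 [-1.1, 129.4, 199.3, -0.6462, -0.0014, 0.0052] [ 0.5648 -0.0359  0.0551]
1.3 [-1.2, 138.7, 196.0, -0.6462, -0.0014, 0.0052] [ 0.5647 -0.0366  0.0452]
1.0 [-1.2, 146.6, 190.1, -0.6462, -0.0014, 0.0052] [ 0.5644 -0.0402  0.036 ]
0.75 [-1.2, 151.6, 183.5, -0.6462, -0.0014, 0.0052] [ 0.564  -0.0452  0.0295]
0.5 [-1.2, 154.8, 176.0, -0.6462, -0.0014, 0.0052] [ 0.5634 -0.0516  0.0244]
0.35 [-1.3, 155.9, 171.1, -0.6462, -0.0014, 0.0052] [ 0.5631 -0.056   0.0221]
```

View pics/w_r5.png

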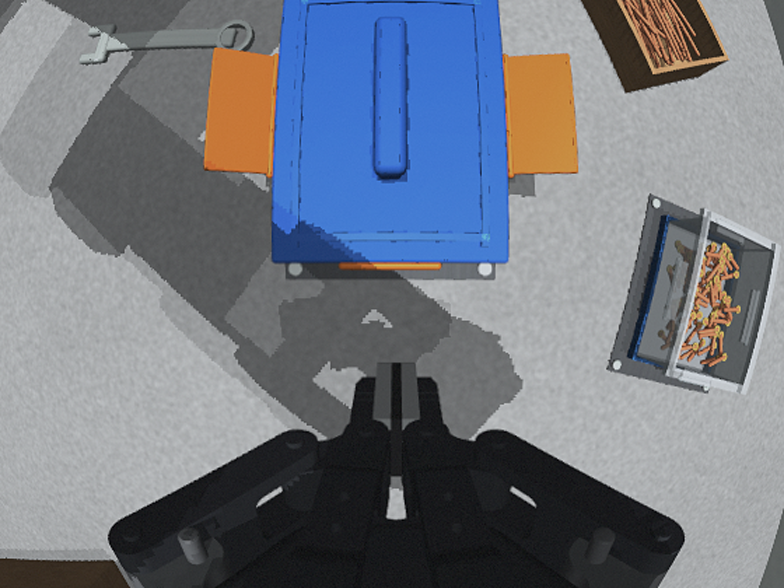

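View pics/s_r5.png

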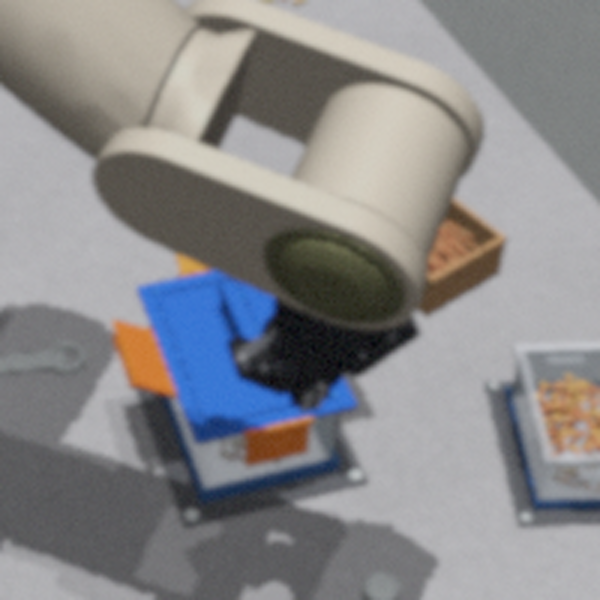

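```bash
python3 - <<'E'
from h import *
P,Rm=flap('left',2.0,half=-.003)
for z in(.14,.11,.085):
    Q=P.copy();Q[2]=z;print(z,inc(Q,Rm).tolist())
for a in(1.8,1.5,1.25,1.0,.75):
    P,Rm=flap('left',a,half=-.003);print(a,inc(P,Rm).tolist(),P.round(4))
E
```

```text
0.14 [-0.7, 45.0, 212.8, -0.6462, -0.0014, 0.0052]
0.11 [-0.8, 74.0, 204.9, -0.6462, -0.0014, 0.0052]
0.085 [-0.9, 98.1, 198.4, -0.6462, -0.0014, 0.0052]
1.8 [-1.0, 119.2, 195.1, -0.6462, -0.0014, 0.0052] [ 0.5642 -0.0426  0.0638]
1.5 [-1.1, 129.0, 193.7, -0.6462, -0.0014, 0.0052] [ 0.5643 -0.0413  0.054 ]
1.25 [-1.1, 136.5, 190.4, -0.6462, -0.0014, 0.0052] [ 0.5642 -0.0426  0.0458]
1.0 [-1.2, 143.0, 185.3, -0.6462, -0.0014, 0.0052] [ 0.5639 -0.0458  0.0383]
0.75 [-1.2, 148.0, 178.7, -0.6462, -0.0014, 0.0052] [ 0.5635 -0.0507  0.0317]
```

arm_command(increments=[[0,8,35,-0.1,0,0,0],[0,16,72,-0.22,0,0,0],[0,24,110,-0.34,0,0,0],[0,32,150,-0.46,0,0,0],[-0.5,40,185,-0.56,0,0.003,0],[-0.7,45,212,-0.646,-0.001,0.005,0],[-0.7,60,209,-0.646,-0.001,0.005,0],[-0.8,82,203,-0.646,-0.001,0.005,0],[-0.9,104,197,-0.646,-0.001,0.005,0],[-1,119,195,-0.646,-0.001,0.005,0],[-1,129,193.7,-0.646,-0.001,0.005,0],[-1,136.5,190.4,-0.646,-0.001,0.005,0],[-1,143,185.3,-0.646,-0.001,0.005,0],[-1,148,178.7,-0.646,-0.001,0.005,0],[-1,148,178.7,-0.646,-0.001,0.005,0]])

```text
time: 16.88
eef_pos: [0.5633, -0.0517, 0.0306]
orientation: [-1.949, 0.085, -0.056]
force: [-1.6, 2.1, 0.7]
width: -0.0002
```

```bash
python3 -c "
from h import *
view('l1')
for a in(.5,.4,.3,.2,.1,0):
    P,Rm=flap('left',a,half=.0085);print(a,inc(P,Rm).tolist(),P.round(4))
"
```

```text
t 16.8833 pos [ 0.5633 -0.0517  0.0306] yawx [[0.996, -0.033, 0.08], [-0.086, -0.369, 0.925], [-0.001, -0.929, -0.37]] F [-1.62  2.07  0.67] w -0.2
0.5 [-0.2, 7.0, 7.8, -0.0004, -0.0012, -0.0002] [ 0.5639 -0.0465  0.0223]
0.4 [-0.2, 9.6, 5.7, -0.0004, -0.0012, -0.0002] [ 0.5636 -0.0494  0.0207]
0.3 [-0.2, 11.9, 3.3, -0.0004, -0.0012, -0.0002] [ 0.5634 -0.0525  0.0195]
0.2 [-0.2, 14.0, 0.8, -0.0004, -0.0012, -0.0002] [ 0.5631 -0.0556  0.0185]
0.1 [-0.2, 15.8, -2.0, -0.0004, -0.0012, -0.0002] [ 0.5628 -0.0588  0.0179]
0 [-0.2, 17.3, -4.9, -0.0004, -0.0012, -0.0002] [ 0.5625 -0.0621  0.0176]
```

View pics/w_l1.png

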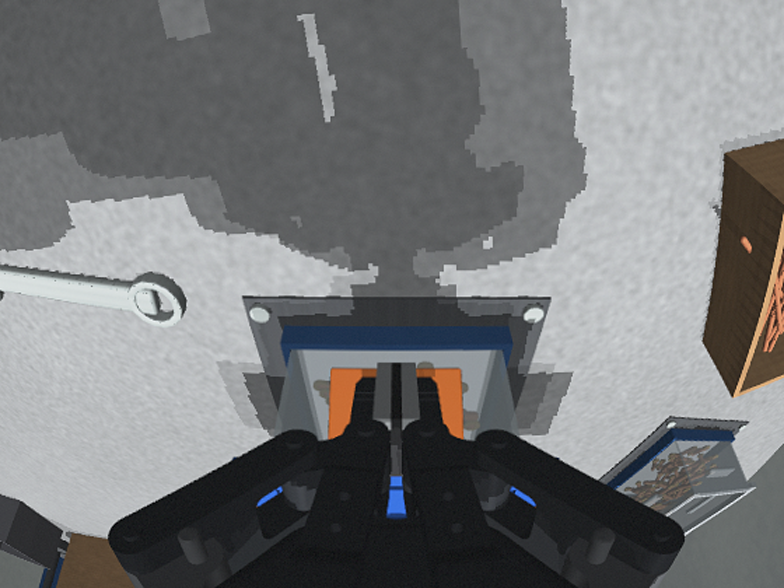

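View pics/s_l1.png

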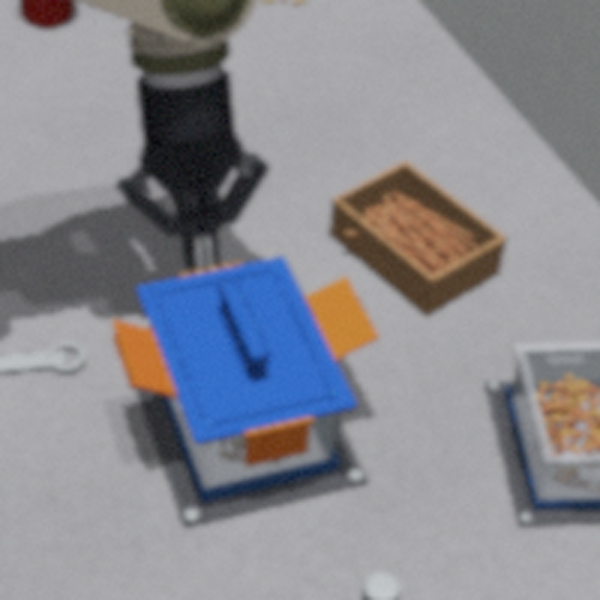

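arm_command(increments=[[0,4,0,0,0,0,0],[0,7,0.5,0,0,0,0],[0,8,-1.2,0,0,0,0],[0,8,-1.2,0,0,0,0]])

```text
time: 17.32
eef_pos: [0.5634, -0.0554, 0.0246]
orientation: [-1.949, 0.084, -0.057]
force: [0.6, 1.0, -0.8]
width: 0.0002
```

Little contact force yet. Continue inward in small steps.

arm_command(increments=[[0,1.3,-1.2,0,0,0,0],[0,1.8,-2.4,0,0,0,0],[0,1.8,-2.4,0,0,0,0]])

```text
time: 17.57
eef_pos: [0.5634, -0.0567, 0.024]
orientation: [-1.946, 0.083, -0.058]
force: [0.8, 10.9, 4.2]
width: -0.0001
```

arm_command(increments=[[0,1.4,-3.3,0,0,0,0],[0,1.4,-3.3,0,0,0,0],[0,1.4,-3.3,0,0,0,0]])

```text
time: 17.82
eef_pos: [0.5633, -0.0582, 0.0237]
orientation: [-1.943, 0.082, -0.059]
force: [1.9, 13.1, 1.3]
width: -0.0001
```

arm_command(increments=[[0,1.6,-3.8,0,0,0,0],[0,1.6,-3.8,0,0,0,0],[0,1.6,-3.8,0,0,0,0]])

```text
time: 18.07
eef_pos: [0.563, -0.0611, 0.0235]
orientation: [-1.941, 0.081, -0.06]
force: [2.0, 9.0, 1.3]
width: 0.0001
```

arm_command(increments=[[0,1.2,-2.9,0,0,0,0],[0,1.2,-2.9,0,0,0,0],[0,1.2,-2.9,0,0,0,0]])

```text
time: 18.32
eef_pos: [0.5631, -0.0617, 0.0235]
orientation: [-1.937, 0.079, -0.061]
force: [2.1, 17.3, 4.1]
width: -0.0001
```

arm_command(increments=[[0,-3,10,0,0,0,0],[0,-20,15,0,0,0,0],[0,-55,10,0,0,0,0],[0,-90,5,0.1,0,0,0],[0,-120,0,0.2,0,0,0],[0,-120,0,0.2,0,0,0]])

```text
time: 18.82
eef_pos: [0.5693, -0.0199, 0.1424]
orientation: [-1.735, 0.062, -0.078]
force: [1.5, -2.1, 0.7]
width: -0.0
```

```bash
python3 - <<'E'
from h import *
view('l2');print(ctrl.observe()["joint_positions"].round(3))
P,Rm=flap('front',2.0,half=-.003)
for z in(.16,.14,.085):
    Q=P.copy();Q[2]=z;print(z,inc(Q,Rm).tolist(),Q)
E
```

```text
t 18.8167 pos [ 0.5693 -0.0199  0.1424] yawx [[0.996, 0.003, 0.087], [-0.086, -0.164, 0.983], [0.017, -0.986, -0.164]] F [ 1.51 -2.12  0.72] w -0.0
[-0.157  0.471  1.355 -0.174  1.301 -0.025]
0.16 [-80.0, -2.6, -128.0, 0.4245, 1.5771, -0.1618] [ 0.47569111 -0.13789986  0.16      ]
0.14 [-80.2, 17.1, -124.6, 0.4245, 1.5771, -0.1618] [ 0.47569111 -0.13789986  0.14      ]
0.085 [-80.6, 71.4, -115.4, 0.4245, 1.5771, -0.1618] [ 0.47569111 -0.13789986  0.085     ]
```

View pics/w_l2.png

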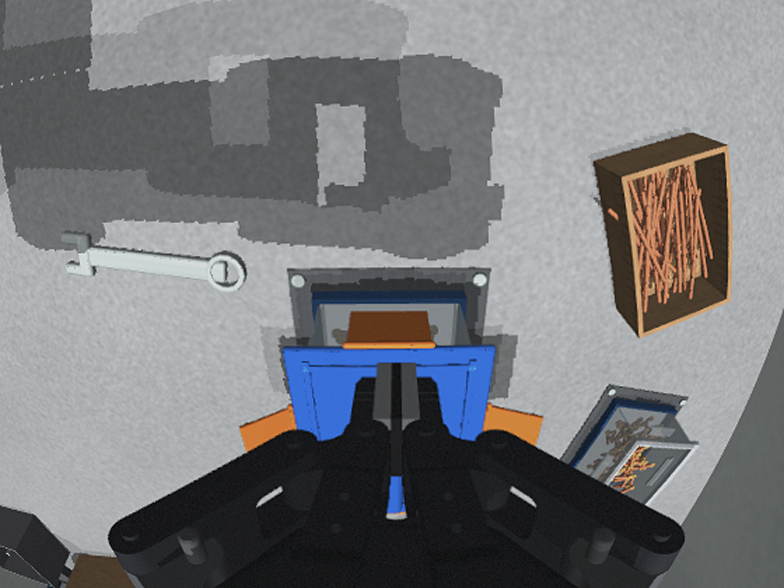

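View pics/s_l2.png

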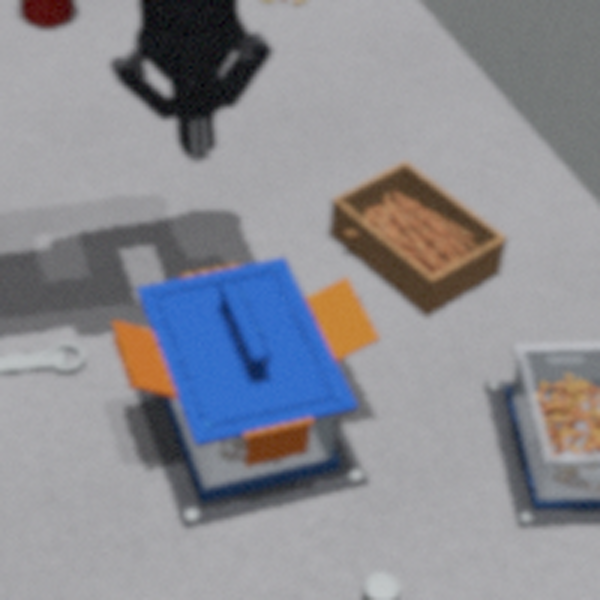

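arm_command(increments=[[-20,-2,-30,0.05,0.12,0,0],[-40,-2,-60,0.07,0.25,-0.02,0],[-60,-2,-95,0.1,0.37,-0.03,0],[-80,-2,-128,0.13,0.49,-0.05,0],[-80,-2,-128,0.16,0.61,-0.06,0],[-80,-2,-128,0.2,0.73,-0.075,0],[-80,-2,-128,0.23,0.85,-0.09,0],[-80,-2,-128,0.26,0.97,-0.1,0],[-80,-2,-128,0.29,1.09,-0.11,0],[-80,-2,-128,0.32,1.21,-0.12,0],[-80,-2,-128,0.36,1.33,-0.135,0],[-80,-2,-128,0.39,1.45,-0.15,0],[-80,-2,-128,0.4245,1.577,-0.162,0],[-80,-2,-128,0.4245,1.577,-0.162,0],[-80,-2,-128,0.4245,1.577,-0.162,0]])

```text
time: 20.17
eef_pos: [0.4749, -0.1374, 0.1582]
orientation: [-0.897, 0.975, -1.434]
force: [-0.3, 0.2, 0.6]
width: 0.0
```

```bash
python3 - <<'E'
from h import *
st();s=ctrl.observe();print(s["joint_positions"].round(3))
for a in(2.0,1.8,1.5,1.25,1.0,.75):
    P,Rm=flap('front',a,half=-.003);print(a,inc(P,Rm).tolist(),P.round(4))
P,Rm=flap('front',0,half=.0085);print(inc(P,Rm).tolist(),P.round(4))
E
```

```text
t 20.1667 pos [ 0.4749 -0.1374  0.1582] yawx [[-0.083, 0.367, 0.927], [-0.997, -0.03, -0.077], [-0.0, -0.93, 0.368]] F [-0.34  0.17  0.62] w 0.0
[-0.64   0.171  1.806  0.261  0.858  0.873]
2.0 [0.5, 82.4, -31.7, 0.0031, 0.0018, -0.0009] [ 0.4757 -0.1379  0.0699]
1.8 [0.5, 87.2, -36.2, 0.0031, 0.0018, -0.0009] [ 0.4733 -0.1377  0.0638]
1.5 [0.5, 95.9, -40.9, 0.0031, 0.0018, -0.0009] [ 0.4721 -0.1376  0.054 ]
1.25 [0.5, 103.9, -42.8, 0.0031, 0.0018, -0.0009] [ 0.4733 -0.1377  0.0458]
1.0 [0.5, 112.2, -42.6, 0.0031, 0.0018, -0.0009] [ 0.4765 -0.138   0.0383]
0.75 [0.5, 120.1, -40.4, 0.0031, 0.0018, -0.0009] [ 0.4815 -0.1384  0.0317]
[0.5, 137.4, -35.0, 0.0031, 0.0018, -0.0009] [ 0.4928 -0.1394  0.0176]
```

arm_command(increments=[[0.5,25,-12,0,0,0,0],[0.5,55,-22,0,0,0,0],[0.5,78,-31,0,0,0,0],[0.5,87,-36,0,0,0,0],[0.5,96,-41,0,0,0,0],[0.5,104,-43,0,0,0,0],[0.5,112,-42.6,0,0,0,0],[0.5,120,-40.4,0,0,0,0],[0.5,120,-40.4,0,0,0,0]])

```text
time: 20.92
eef_pos: [0.4821, -0.1383, 0.0307]
orientation: [-0.898, 0.975, -1.433]
force: [-1.1, 0.1, 0.2]
width: 0.0003
```

```bash
python3 - <<'E'
from h import *
view('f1')
P,Rm=flap('front',0,half=.0085);print(inc(P,Rm).tolist(),P.round(4))
E
```

```text
t 20.9167 pos [ 0.4821 -0.1383  0.0307] yawx [[-0.081, 0.366, 0.927], [-0.997, -0.029, -0.076], [-0.0, -0.93, 0.367]] F [-1.08  0.05  0.17] w 0.3
[0.2, 17.2, 5.3, 0.0037, 0.0028, -0.0014] [ 0.4928 -0.1394  0.0176]
```

View pics/w_f1.png

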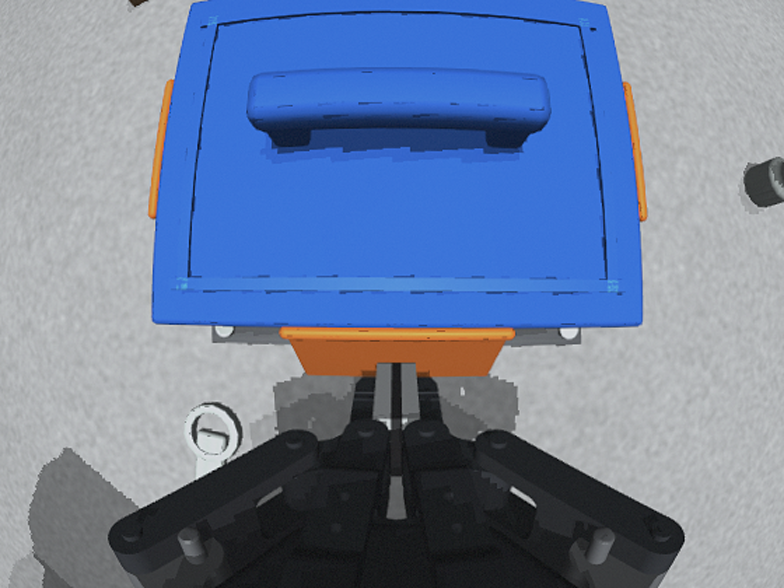

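View pics/s_f1.png

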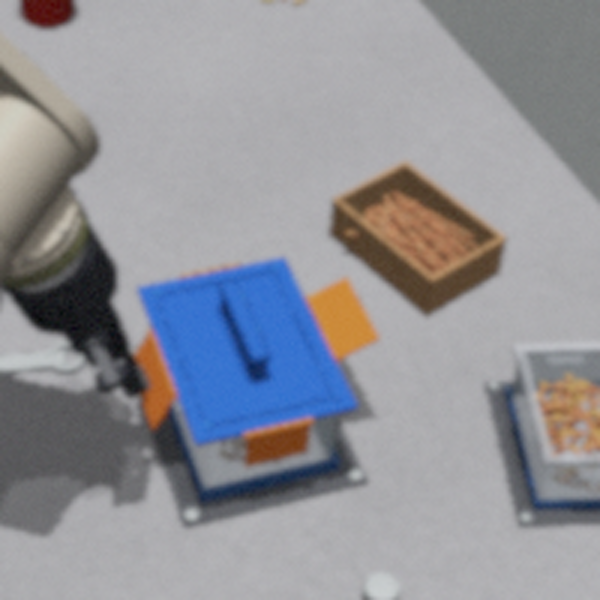

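arm_command(increments=[[0,4,0,0,0,0,0],[0,7,-0.5,0,0,0,0],[0,8,1.2,0,0,0,0],[0,9,2.4,0,0,0,0],[0,9,2.4,0,0,0,0]])

```text
time: 21.43
eef_pos: [0.4866, -0.1384, 0.0239]
orientation: [-0.899, 0.976, -1.432]
force: [-6.6, -0.7, 3.0]
width: -0.0001
```

arm_command(increments=[[0,1.2,3,0,0,0,0],[0,1.2,3,0,0,0,0],[0,1.2,3,0,0,0,0]])

```text
time: 21.68
eef_pos: [0.4887, -0.1385, 0.0234]
orientation: [-0.9, 0.978, -1.431]
force: [-7.3, -2.7, 0.6]
width: 0.0001
```

arm_command(increments=[[0,1.2,3,0,0,0,0],[0,1.2,3,0,0,0,0],[0,1.2,3,0,0,0,0]])

```text
time: 21.93
eef_pos: [0.4914, -0.1385, 0.023]
orientation: [-0.901, 0.979, -1.43]
force: [-4.6, -0.6, -1.8]
width: -0.0003
```

arm_command(increments=[[0,1,2.6,0,0,0,0],[0,1,2.6,0,0,0,0],[0,1,2.6,0,0,0,0]])

```text
time: 22.18
eef_pos: [0.4923, -0.1378, 0.0223]
orientation: [-0.903, 0.982, -1.426]
force: [-15.3, -1.2, 4.1]
width: 0.0
```

arm_command(increments=[[0,-3,-10,0,0,0,0],[0,-20,-15,0,0,0,0],[0,-55,-10,0,0,0,0],[0,-95,-5,0,0,0,0],[0,-130,0,-0.1,0,0,0],[0,-130,0,-0.1,0,0,0]])

```text
time: 22.68
eef_pos: [0.4474, -0.1362, 0.1494]
orientation: [-0.976, 1.055, -1.394]
force: [0.7, -1.2, 0.5]
width: -0.0
```

```bash
python3 - <<'E'
from h import *
view('f2');print(ctrl.observe()["joint_positions"].round(3))
P,Rm=flap('back',2.0,half=-.003)
for z in(.17,.14,.085):
    Q=P.copy();Q[2]=z;print(z,inc(Q,Rm).tolist(),Q)
E
```

```text
t 22.6833 pos [ 0.4474 -0.1362  0.1494] yawx [[-0.081, 0.268, 0.96], [-0.997, -0.024, -0.077], [0.003, -0.963, 0.269]] F [ 0.68 -1.17  0.52] w -0.0
[-0.64   0.176  1.809  0.18   0.931  0.919]
0.17 [1.4, 27.6, 188.3, -0.6529, 0.0058, 0.0001] [ 0.63530889 -0.15150014  0.17      ]
0.14 [1.4, 56.5, 180.2, -0.6529, 0.0058, 0.0001] [ 0.63530889 -0.15150014  0.14      ]
0.085 [1.5, 109.5, 165.4, -0.6529, 0.0058, 0.0001] [ 0.63530889 -0.15150014  0.085     ]
```

View pics/w_f2.png

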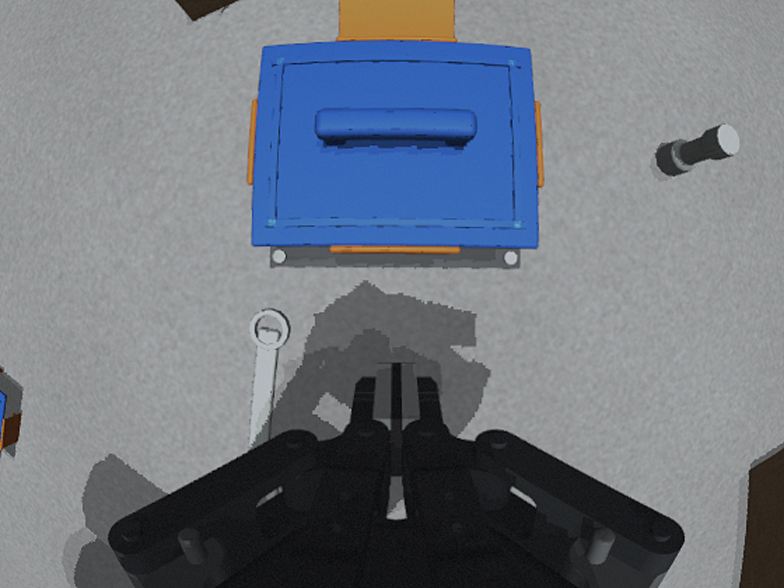

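View pics/s_f2.png

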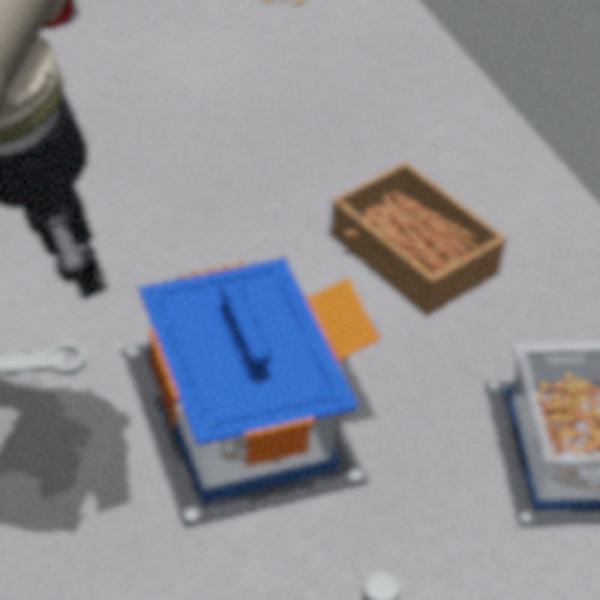

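arm_command(increments=[[0,0,30,-0.1,0,0,0],[0,5,65,-0.22,0,0,0],[0.5,10,100,-0.34,0.002,0,0],[1,15,135,-0.46,0.004,0,0],[1.4,22,165,-0.57,0.006,0,0],[1.4,27,188,-0.653,0.006,0,0],[1.4,27,188,-0.653,0.006,0,0],[1.4,27,188,-0.653,0.006,0,0]])

```text
time: 23.45
eef_pos: [0.6368, -0.1508, 0.1643]
orientation: [-1.434, 1.562, -1.046]
force: [-1.1, 0.1, -0.2]
width: 0.0001
```

```bash
python3 - <<'E'
from h import *
view('b0');s=ctrl.observe();print(s["joint_positions"].round(3))
for a in(2.0,1.8,1.5,1.25,1.0,.75):
    P,Rm=flap('back',a,half=-.003);print(a,inc(P,Rm).tolist(),P.round(4))
E
```

```text
t 23.45 pos [ 0.6368 -0.1508  0.1643] yawx [[-0.082, -0.376, 0.923], [-0.997, 0.034, -0.075], [-0.004, -0.926, -0.378]] F [-1.11  0.15 -0.16] w 0.1
[-0.369  0.813  0.649 -0.116  2.045  1.251]
2.0 [0.5, 90.4, 36.7, 0.0022, 0.002, -0.0015] [ 0.6353 -0.1515  0.0699]
1.8 [0.6, 95.2, 41.2, 0.0022, 0.002, -0.0015] [ 0.6377 -0.1517  0.0638]
1.5 [0.6, 103.8, 46.0, 0.0022, 0.002, -0.0015] [ 0.6389 -0.1518  0.054 ]
1.25 [0.6, 111.9, 47.9, 0.0022, 0.002, -0.0015] [ 0.6377 -0.1517  0.0458]
1.0 [0.6, 120.1, 47.8, 0.0022, 0.002, -0.0015] [ 0.6345 -0.1514  0.0383]
0.75 [0.6, 128.0, 45.6, 0.0022, 0.002, -0.0015] [ 0.6295 -0.151   0.0317]
```

View pics/s_b0.png

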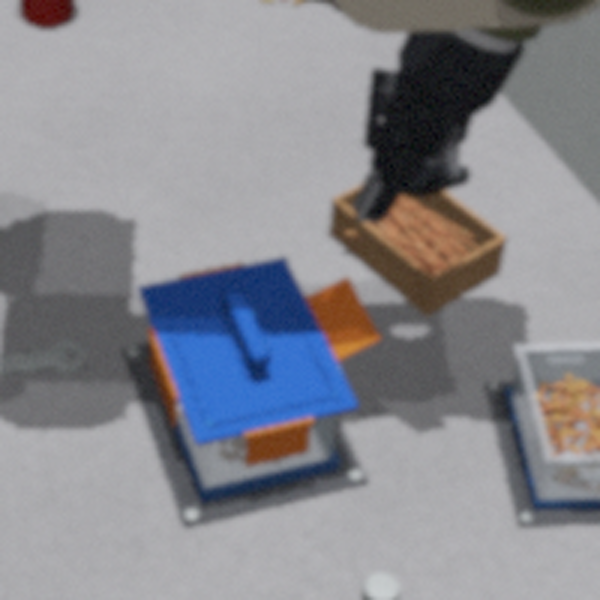

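```bash
python3 - <<'E'
from h import *
p=camera("top");r=outline_of(p,"carton")[0];print(r["p"],r["bbox"])
k=max(cv2.findContours(r["region"].astype(np.uint8),0,1)[0],key=cv2.contourArea)
for q in cv2.boxPoints(cv2.minAreaRect(k)): print(atz(p,*q,.045).round(3))
E
```

```text
0.8 [301.8, 147.7, 59.5, 47.5]
[0.804 0.05  0.045]
[ 0.838 -0.084  0.045]
[ 0.736 -0.108  0.045]
[0.702 0.024 0.045]
```

Carton is well clear (x ≥ 0.70, y ≥ −0.108). Descend onto the back flap.

arm_command(increments=[[0.5,30,14,0,0,0,0],[0.5,62,27,0,0,0,0],[0.5,86,36,0,0,0,0],[0.5,95,41,0,0,0,0],[0.5,104,46,0,0,0,0],[0.5,112,48,0,0,0,0],[0.5,120,47.8,0,0,0,0],[0.5,128,45.6,0,0,0,0],[0.5,128,45.6,0,0,0,0]])

```text
time: 24.4
eef_pos: [0.6288, -0.1514, 0.0346]
orientation: [-1.429, 1.557, -1.055]
force: [-0.2, -0.3, -0.0]
width: -0.0002
```

```bash
python3 - <<'E'
from h import *
view('b1')
P,Rm=flap('back',0,half=.0085);print(inc(P,Rm).tolist(),P.round(4))
E
```

```text
t 24.4 pos [ 0.6288 -0.1514  0.0346] yawx [[-0.085, -0.368, 0.926], [-0.996, 0.032, -0.078], [-0.001, -0.929, -0.37]] F [-0.21 -0.29 -0.  ] w -0.2
[-0.5, 20.8, -4.1, -0.0021, 0.0003, -0.0004] [ 0.6182 -0.15    0.0176]
```

View pics/w_b1.png

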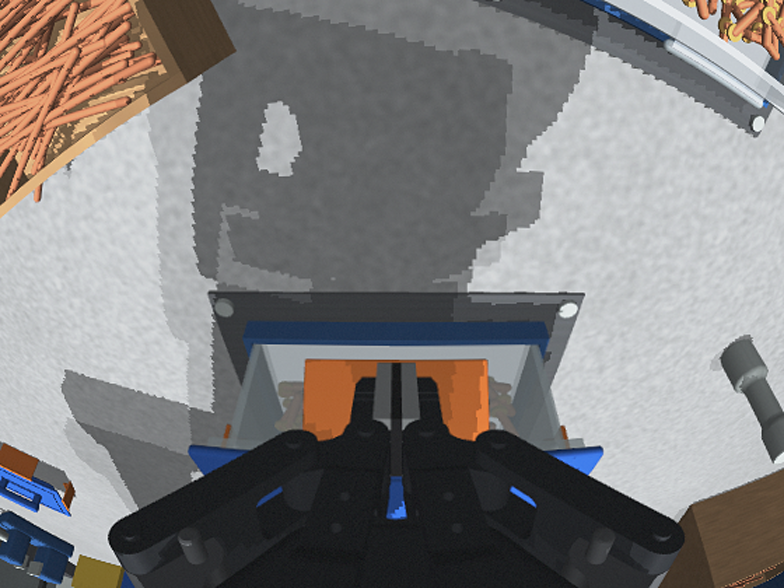

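View pics/s_b1.png

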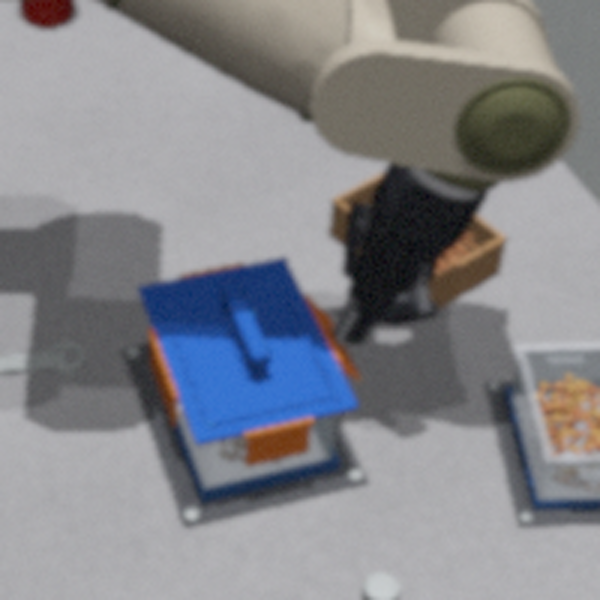

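arm_command(increments=[[0,4,0.5,0,0,0,0],[0,8,1.5,0,0,0,0],[0,11,1,0,0,0,0],[0,12,-0.5,0,0,0,0],[0,12.6,-1.8,0,0,0,0],[0,12.6,-1.8,0,0,0,0]])

```text
time: 25.0
eef_pos: [0.6242, -0.1511, 0.024]
orientation: [-1.427, 1.553, -1.058]
force: [7.2, -0.4, -1.9]
width: -0.0
```

arm_command(increments=[[0,1.2,-3,0,0,0,0],[0,1.2,-3,0,0,0,0],[0,1.2,-3,0,0,0,0]])

```text
time: 25.25
eef_pos: [0.6237, -0.1511, 0.0238]
orientation: [-1.422, 1.547, -1.063]
force: [13.8, -0.6, -3.1]
width: -0.0002
```

arm_command(increments=[[0,1.4,-3.6,0,0,0,0],[0,1.4,-3.6,0,0,0,0],[0,1.4,-3.6,0,0,0,0]])

```text
time: 25.5
eef_pos: [0.6233, -0.1511, 0.0238]
orientation: [-1.416, 1.538, -1.07]
force: [17.1, -0.6, -2.0]
width: 0.0003
```

arm_command(increments=[[0,1.6,-4.1,0,0,0,0],[0,1.6,-4.1,0,0,0,0],[0,1.6,-4.1,0,0,0,0]])

```text
time: 25.75
eef_pos: [0.6211, -0.1509, 0.0236]
orientation: [-1.413, 1.533, -1.074]
force: [7.4, -0.0, -2.5]
width: 0.0001
```

Snapped (2.2 mm forward, force fell from 17 to 7 N). Follow it to the stop.

arm_command(increments=[[0,1,-2.6,0,0,0,0],[0,1,-2.6,0,0,0,0],[0,1,-2.6,0,0,0,0]])

```text
time: 26.0
eef_pos: [0.6202, -0.1509, 0.0235]
orientation: [-1.409, 1.529, -1.078]
force: [11.3, -0.2, -2.1]
width: 0.0
```

arm_command(increments=[[0,1.1,-2.8,0,0,0,0],[0,1.1,-2.8,0,0,0,0],[0,1.1,-2.8,0,0,0,0]])

```text
time: 26.25
eef_pos: [0.6203, -0.1509, 0.0235]
orientation: [-1.404, 1.521, -1.084]
force: [14.9, -0.5, -3.0]
width: 0.0001
```

arm_command(increments=[[0,-3,10,0,0,0,0],[0,-20,15,0,0,0,0],[0,-55,10,0,0,0,0],[0,-95,5,0.1,0,0,0],[0,-130,0,0.22,0,0,0],[0,-160,-20,0.34,0,0,0],[0,-185,-60,0.42,0,0,0],[0,-200,-100,0.42,0,0,0],[0,-200,-140,0.42,0,0,0],[0,-200,-180,0.42,0,0,0],[0,-200,-220,0.42,0,0,0],[0,-200,-220,0.42,0,0,0]])

```text
time: 27.25
eef_pos: [0.4744, -0.1377, 0.2882]
orientation: [-1.11, 1.2, -1.316]
force: [1.0, -0.6, 0.8]
width: -0.0001
```

```bash
python3 - <<'E'
from h import *
view('e1');p=camera("top");save(p,"top_e1")
E
```

```text
t 27.25 pos [ 0.4744 -0.1377  0.2882] yawx [[-0.083, 0.087, 0.993], [-0.997, -0.012, -0.082], [0.005, -0.996, 0.088]] F [ 0.98 -0.63  0.81] w -0.1
```

View pics/w_e1.png

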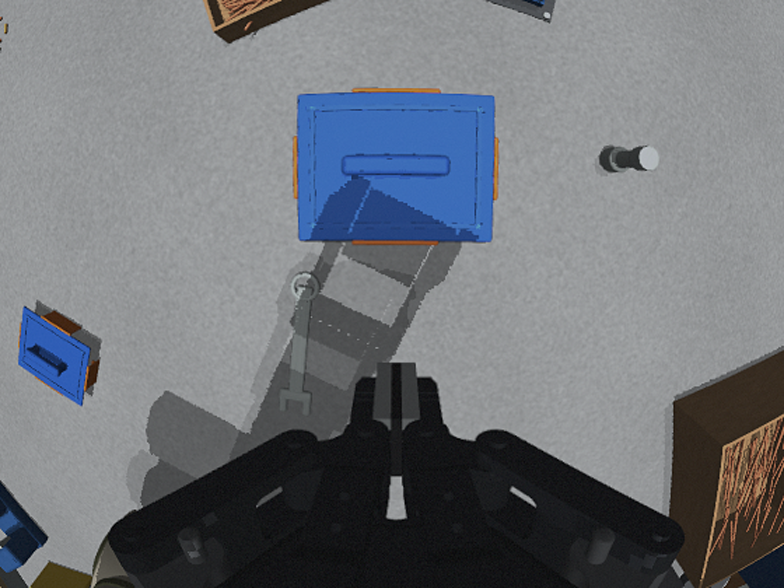

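View pics/s_e1.png

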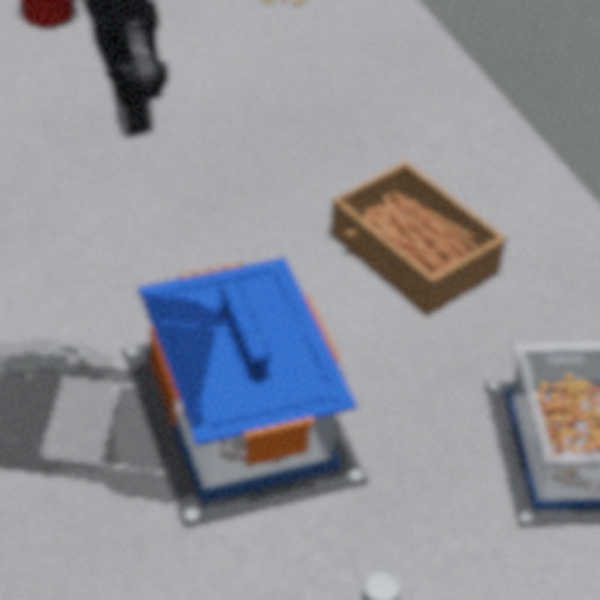

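View pics/top_e1.png

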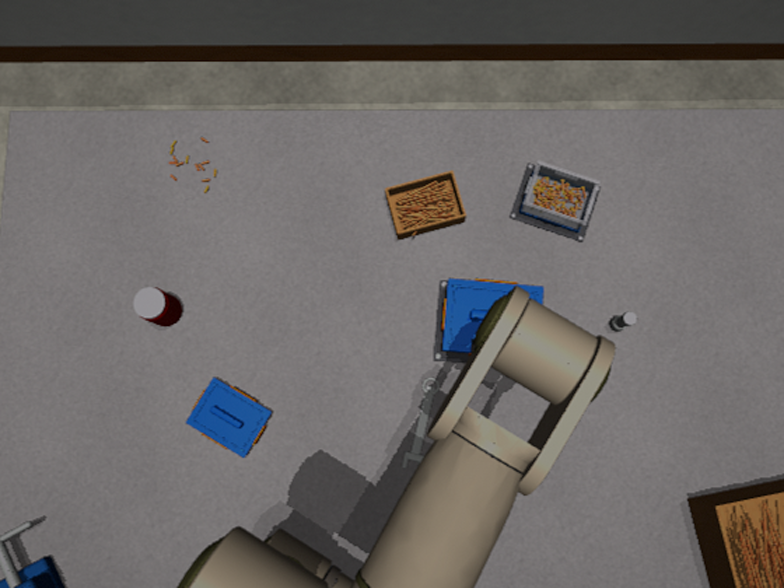

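```bash
python3 -c "
from h import *
st();print(ctrl.job_done())"
```

```text
t 27.4 pos [ 0.4787 -0.1387  0.2848] yawx [[-0.082, 0.084, 0.993], [-0.997, -0.009, -0.082], [0.002, -0.996, 0.085]] F [ 0.29  0.47 -0.2 ] w -0.0
the job is handed in; nothing more can be done
None
```

The blue lid is on the larger box and all four flaps are shut. I handed the job in at 27.4 s; no verdict was reported.

- **Lid:** I set it into the mouth and it met firm resistance at exactly the seated height I had predicted. The side and wrist pictures show it lying flat.
- **Flaps:** I pressed right, left, front, then back in small steps. Each time the force dropped, the flap moved on 2 to 3 mm, and it then came up against a hard stop. The front flap's drop was the weakest, from about 8 N to 5 N. I read the force only at the end of each move. The highest reading was about 18 N, against the 30 N limit.
- **Last pictures:** All four flaps were still shut after the arm backed off. The carton, wrench, plug gauge and oil can were where they started, and the arm was touching nothing.

**Checks that disagreed:**
- The fingertips turned out to sit about 40 mm farther back than the stated tool data. My first close on the handle missed because of this. I corrected it from the pictures and by checking the force as I lowered.
- My first pass at the right flap went by outside its tip without touching it.
- The back flap stopped about 1.5 mm short of where the measured lid position predicted. I put that down to the wrist bending under load.

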